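Set the eccentric guide roller of a slide-carrier track to its gauge

TASK

Set the guide roller of the slide-carrier track: with the roller backed off, slide the orange gauge along the track until it lies beside the roller, then turn the eccentric bolt by its lever until the roller just bears on the gauge, without forcing it. Then push the gauge on through to the end stop, which should take only a light drag, so that the roller stays set to the gauge's width; keep the gauge flat on the track and disturb nothing else.

Things in the scene. Friction and masses are not known exactly. Their poses are not given: they have to be found in the camera images.
- track: Fixed aluminium feed track, 164 mm wide (x), 480 mm long (y); work travels along +y. Origin at bench height, z up; its floor is at z = 20 mm. Rails 18 mm high, 14 mm thick, y from -205 to +205 mm: far (datum) rail with inner face at x = +42.75 mm, near rail with inner face at x = -47.25 mm, open for the roller from y = -34 to +34 mm. Open at the -y end.
- end_stop (a point): Middle of the face of the grey end stop, 18 mm high, that closes the channel, at y = +205 mm of the track, 29 mm above the bench. It does not move. Behind it stands a motor, 36 mm high.
- gauge: Loose orange plate, 85.5 (its x) by 127.5 (its y) by 20 mm high, corners rounded to 8 mm, about 0.45 kg. Origin at the centre of its underside, z up. Starts flat on the track floor on the -y side of the roller, nearly aligned with the track. Too wide to grasp; pushed on its end (3 to 9 N out of the set roller). Against the end stop its origin is at y = +141 mm of the track.
- bolt_axis (a point): Point on the vertical axis of the eccentric bolt, 50 mm above the bench, at x = -62.75 mm, y = -10 mm of the track. It does not move.
- lever_knob (a point): Centre of the top of the red upright knob (20 mm diameter, 34 mm tall, top 86 mm above the bench) at the end of the eccentric bolt's dark lever, 80 mm from the bolt axis, on the near (-x) side of the track. The lever bar, 16 mm wide, lies 52 to 62 mm above the bench, above rails and gauge.
- roller: White guide roller (40 mm diameter, 15 mm high, just above the track floor, spins freely about its origin's z), carried by the eccentric bolt 10 mm off the bolt's axis. Gap between roller and datum rail = 22.75 mm - x of the roller in the track frame (x is negative); it equals the gauge's 85.5 mm at x = -62.75 mm, y = 0.
- cam_bolt (a joint): Angle of the eccentric bolt, rad, 0 to 1.9, growing clockwise from above, which closes the gap: gap = 85.5 mm - 10 mm x sin(angle - 1.1). At 1.1 the lever points along the track's -x. Starts at 0.1 to 0.75, lever leaning to -y. Stays where left. Takes 1 to 2 N at the knob; once the roller pins the gauge to the datum rail, about 1 N more per mm; over 10 N is forcing it.
- flask: Loose stoppered glass volumetric flask, 66 mm diameter, 176 mm tall, origin at the centre of its base; a bystander beyond the track.
- dropper_bottle: Loose small amber bottle with a black cap, 42 mm diameter, 85 mm tall, origin at the centre of its base; a bystander beyond the track.
- slide_box: Loose blue box of slides with a pale lid, 87 by 167 by 37 mm high, origin at the centre of its underside; a bystander off the open (-y) end of the track.
There are look-alikes about, which are no part of the job. Leave any yellow look-alike of the gauge alone.

How it is judged:
On the way, in this order (a step that is already met when the one before it is completed fails the run):
1. the gauge lies flat beside the roller while the roller is still backed off (y of gauge in the frame of track between -0.045 and 0.045 m and x of roller in the frame of track below -0.0645 m), for 0.2 s.
2. the roller is turned in to the gauge's width and bears on the gauge that lies beside it (y of gauge in the frame of track between -0.05 and 0.05 m and x of roller in the frame of track between -0.06335 and -0.06175 m and contact force between roller and gauge above 1 N), for 0.2 s.
At the end, for the whole second after the job is handed in: The gap between roller and datum rail is 84.5 to 86.1 mm (gauge width 85.5 mm), and the gauge lies flat and at rest in the channel within 15 mm of the end stop (x of roller in the frame of track between -0.06335 and -0.06175 m and y of gauge in the frame of track between 0.126 and 0.146 m and z of gauge in the frame of track below 0.024 m and angle between gauge's own z axis and vertical below 0.05 rad and linear speed of gauge below 0.01 m/s); the robot touches nothing.
It fails at once if the roller is forced into the gauge (contact force between roller and gauge above 90 N).
It fails at once if the gauge is lifted or tipped off the track floor (z of gauge in the frame of track above 0.032 m or angle between gauge's own z axis and vertical above 0.2 rad).
It fails at once if the flask is moved or tipped (distance of flask from where it was at the start of the episode above 0.02 m or angle between flask's own z axis and vertical above 0.3 rad).
It fails at once if the bottle is moved or tipped (distance of dropper_bottle from where it was at the start of the episode above 0.02 m or angle between dropper_bottle's own z axis and vertical above 0.3 rad).
It fails at once if the slide box is moved (distance of slide_box from where it was at the start of the episode above 0.02 m).
It also fails if it takes over 61 s, if anything falls off the work surface, if the arm or the gripper's body presses on something with over 40 N, if the wrist force passes 120 N, or if a joint passes its speed limit or range.

ROBOT

A 7-joint arm with a two-finger parallel gripper is mounted at the origin on the work surface. World frame = base frame: x ahead of the robot, y to its left, z up, the work surface at z = 0. Lengths are in m, angles in rad, forces in N, time in s.
With the tool pointing down it reaches from about 0.425 to 0.95 m from the base axis. Payload 16.7 kg.
Tool frame: the origin (TCP) lies midway between the tips of the shut fingers; the grasp point (between the pads) lies 19 mm behind it (env.pinch_z is the distance from the TCP to the grasp point, in m); z points along the fingers, y is the direction in which the jaws open and shut (so a half turn about z gives the same grasp; the last joint's range is limited). The gripper opens to 94 mm and grips with 3 to 60 N. Pads are 16 mm wide; open, the fingers measure 119 mm over their backs; the gripper's body (75 mm by 177 mm) begins 78 mm behind the grasp point.
Start: joints at [-1.498, 0.426, 0.074, 1.606, -0.034, 1.111, -0.067], TCP at [0.148, 0.658, 0.185] pointing down, gripper open.
Joint ranges: [-2.85, 2.85], [-0.5, 2.14], [-1.23, 1.37], [0.21, 2.46], [-1.02, 4.16], [0.16, 2.05], [-2.73, 2.73]. Speed limits (rad/s): [1.89, 1.89, 2.39, 2.39, 3.01, 3.01, 3.01].

INTERFACE

Orientations are given as a rotation vector (axis times angle).
In Python, from station import env, imaging, nets gives the robot as it stands.
- The arm moves only by the tool carry_out, never from a script. Its argument "steps" is a list of rows, each an object with "offset": the shift along the world's x, y, z in cm, a list of three; "rot": the turn, a rotation vector about the world's x, y, z in degrees, a list of three. A call has 1 to 12 rows; each row shifts and turns the pose as measured when the row begins; what a row does not reach is not made up. A row lasts 1/12 s, in which the tool goes at most 41.7 mm and 7.16 degrees, less where a joint would pass 70% of its speed; a pose out of reach is approached as far as the arm can. A call with a gripper value outside its range is refused whole. "fingers" is the finger opening in cm, from 0 to 9.4, set as the call begins (left out, the last holds). The fingers move at their own pace and stop on an object; the grip force is fixed at half the most. Time passes only in rows, so rows that do not move let the fingers close. It gives the time, the measured TCP pose, the force and the opening at its end, in the units of the state.
- env.read_state(): the state, without advancing time (a new reading comes with each control period).
- imaging.grab_frame(name): name is "scene" or "top"; returns a dict with "image" (480x640x3 uint8, blue, green, red), "fov_y" (degrees; the focal length in pixels is half the picture's height over the tangent of half this angle, whatever the lens; pixels are square), "cx", "cy" (the principal point, pixels), "R" (3x3) and "t" (3): a world point X has camera coordinates R X + t. Camera axes: x right, y down, z forward; pixel columns grow to the right and rows downward; lengths in m; the calibration is good to about 2 mm. A picture is of the moment at which its call begins. There is no depth.
- env.finish_job(): hands the job in, once; it reports no verdict.
Trained networks look in a picture, given as the dict that the camera call returned (one of the last four; its "shot" number tells which), for a name from the list of things; names that differ only in an ending like _2 or _b are one class to them, and where a whole thing is asked for, a point or a joint stands for the part that bears it (a point fixed in the world has none). Each returns a list of dicts, best first, with "conf" (0 to 1); they miss things now and then, are a little off and sometimes report something else, mostly with a low value. They report only what shows in the picture. A call takes as long as a camera call. They do not tell look-alikes from the thing itself.
- nets.search_frame(picture, thing): "centre" ([x, y, z] in m, in the coordinates of the camera as it stood for that picture, good to about 4 mm: the middle of the surface that is visible of it).
- nets.masks_of(picture, thing): "region" (480x640 bool, what is visible of it).
- nets.pinpoint(picture, thing): "centre" ([x, y, z] in m, in the coordinates of the camera as it stood for that picture, good to about 4 mm: a listed point, or the origin of a listed thing).
The state is a dict: "time_s": time; "joint_pos": joint angles; "joint_velocities": joint speeds; "tau": joint torques, N m; "position": TCP position; "tool_rot": TCP orientation; "contact_force": force on the tool from outside, world axes, zero at the start; "torque": the same for the moment, N m; "finger_gap": opening from 0.0 (shut) to 1.0 (fully open).
Only numpy, scipy, OpenCV 4.12 (cv2) and the standard library are available. Lean on these libraries where they do the work, as an engineer would, in place of code of your own. Each camera call takes 0.05 s, during which the arm holds its last target.

## Working session

There is one attempt and no reset: what is moved stays moved. The work goes in short steps, Python scripts to look and compute and a tool call to move; the robot and the scene stay as the last step left them, time stands still between calls to the robot, and variables do not carry over. Pictures are saved under pics/ and viewed, and the job is handed in when it is done.

Besides the shell and the picture viewer there is one more tool, called after "Emit:" by a JSON object that holds its "op" and its "data", one argument or row to a line. carry_out: Moves the arm, as the interface text tells. Its arguments: {"type":"object","properties":{"steps":{"type":"array"},"fingers":{"type":"number"}},"required":["steps"]}

```bash
mkdir -p pics; ls
python3 - <<'E'
from station import env, imaging, nets
import cv2
s=env.read_state(); print(s)
for n in ("scene","top"):
    f=imaging.grab_frame(n); cv2.imwrite(f"pics/{n}0.png",f["image"]); print(n,f["fov_y"],f["cx"],f["cy"],f["R"],f["t"],f["shot"])
E
```

```text
pics
{'time_s': 0.0, 'joint_pos': array([-1.49849234,  0.42674678,  0.07383065,  1.6065994 , -0.03408839,
        1.11081221, -0.06706685]), 'joint_velocities': array([-0.00028647,  0.00021074, -0.00080125, -0.00141338, -0.00017527,
        0.0004092 ,  0.00029353]), 'tau': array([-2.47016760e-03, -9.35787249e+01,  3.66500638e+00, -4.54207277e+01,
       -4.89762321e-02,  2.00112019e-02,  1.84007426e-04]), 'position': array([0.14841361, 0.65800067, 0.18416854]), 'tool_rot': array([-3.47650551e-01, -3.12225167e+00,  2.05176997e-03]), 'contact_force': array([-0.07321798, -0.69461514,  0.81975079]), 'torque': array([-0.00693382,  0.04213641, -0.01515937]), 'finger_gap': 0.9989378765086129}
scene 44.481296366986946 320.14148069167317 247.55813607846886 [[-0.87812661  0.47839776 -0.00540794]
 [ 0.26308875  0.47341177 -0.84063405]
 [-0.39959727 -0.7396059  -0.54157654]] [ 0.5204505  -0.06946984  1.35946015] 1
top 53.008027228696946 323.5907747277087 239.39173116126935 [[-0.00970312 -0.99965398  0.0244493 ]
 [-0.99822564  0.00824696 -0.05897086]
 [ 0.05874882 -0.02497812 -0.99796025]] [-0.01002735  0.58364897  0.84232648] 2
```

View pics/scene0.png

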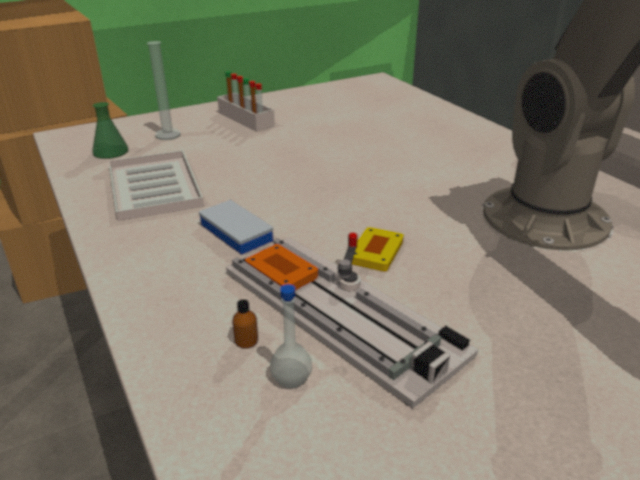

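View pics/top0.png

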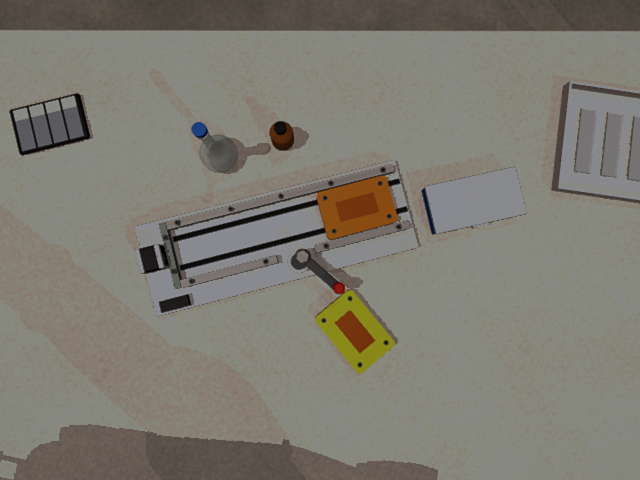

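```bash
cat > h.py <<'E'
from station import env, imaging, nets
import cv2, numpy as np
def foc(f): return 240/np.tan(np.radians(f["fov_y"]/2))
def w(f,c): return f["R"].T@(np.asarray(c)-f["t"])
def proj(f,X):
    c=f["R"]@np.asarray(X)+f["t"]; k=foc(f); return np.array([f["cx"]+k*c[0]/c[2],f["cy"]+k*c[1]/c[2]])
def ray(f,uv,z):
    k=foc(f); d=f["R"].T@np.array([(uv[0]-f["cx"])/k,(uv[1]-f["cy"])/k,1]); o=-f["R"].T@f["t"]
    return o+d*(z-o[2])/d[2]
E
python3 - <<'E'
from h import *
np.set_printoptions(precision=4,suppress=True)
for n in ("scene","top"):
    f=imaging.grab_frame(n)
    for t in ["track","end_stop","gauge","bolt_axis","lever_knob","roller","flask","dropper_bottle","slide_box"]:
        for r in nets.pinpoint(f,t)[:3]: 
            X=w(f,r["centre"]); print(n,t,round(r["conf"],2),X,proj(f,X))
E
```

```text
scene track 0.66 [0.6133 0.0455 0.0006] [322.1515 308.8894]
scene end_stop 0.93 [0.5655 0.2496 0.029 ] [410.1404 356.4248]
scene gauge 0.66 [ 0.4227 -0.0627  0.0021] [376.7525 252.4499]
scene gauge 0.63 [ 0.642  -0.0752  0.0193] [279.552  271.8914]
scene bolt_axis 0.74 [0.5533 0.0267 0.0481] [345.4422 273.5034]
scene lever_knob 0.78 [ 0.5028 -0.0361  0.0876] [351.7103 233.1665]
scene roller 0.75 [0.5486 0.0316 0.018 ] [348.6097 287.1592]
scene flask 0.8 [0.7421 0.1713 0.0039] [289.1654 375.4836]
scene dropper_bottle 0.91 [ 0.7699  0.0579 -0.0008] [245.7746 341.2872]
scene slide_box 0.95 [ 0.653  -0.2812  0.0009] [235.8797 233.3572]
scene slide_box 0.66 [0.7404 0.1696 0.0018] [289.7063 375.3736]
top track 0.67 [ 0.6076  0.0459 -0.0022] [289.7024 227.1284]
top end_stop 0.91 [0.5608 0.2457 0.0319] [173.97  253.187]
top gauge 0.82 [ 0.643  -0.073   0.0176] [355.3829 206.0963]
top gauge 0.55 [ 0.4186 -0.0669  0.003 ] [353.0036 331.1888]
top bolt_axis 0.35 [ 0.7741  0.0582 -0.0048] [282.6514 137.6913]
top lever_knob 0.95 [ 0.5014 -0.0365  0.0851] [338.0695 286.9211]
top roller 0.73 [ 0.7699  0.058  -0.0037] [282.6997 139.7604]
top roller 0.57 [0.5459 0.0276 0.0232] [299.6569 260.6663]
top roller 0.27 [ 0.6408 -0.0719  0.0211] [354.9604 207.0156]
top flask 0.91 [0.7402 0.1739 0.0006] [219.2376 155.3629]
top flask 0.46 [ 0.639  -0.0716  0.0187] [354.7095 208.2172]
top dropper_bottle 0.84 [ 0.7704  0.0584 -0.0026] [282.4867 139.3121]
top slide_box 0.61 [ 0.6561 -0.2871  0.0004] [470.3175 199.4296]
```

The scene camera shows the track diagonally across the middle, with the orange gauge at its -y end. The yellow look-alike lies near the lever (scene 377,248; top 356,332). In the top view the lever knob is at (339,288), the roller at (300,260), the end stop at about (172,253), and the flask and bottle are beyond the far rail. Next I'll refine the track pose.

Run:
```python
from h import *
f=imaging.grab_frame("top")
im=cv2.resize(f["image"][150:330,125:430],None,fx=2.6,fy=2.6,interpolation=cv2.INTER_CUBIC)
im=cv2.convertScaleAbs(im,alpha=1.5)
cv2.imwrite("pics/top_crop.png",im)
# rough fit overlay using model
import itertools
```

```text
(no output)
```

View pics/top_crop.png

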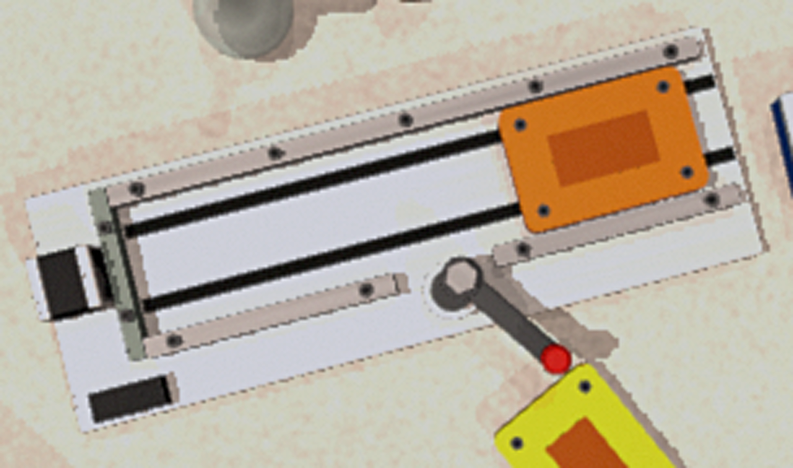

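Run:
```python
from h import *
from scipy.optimize import least_squares
np.set_printoptions(precision=4,suppress=True)
f=imaging.grab_frame("top")
print("cam",-f["R"].T@f["t"])
c=lambda p:(p[0]/2.6+125,p[1]/2.6+150)
pts=[((27,199),(82,240)),((706,29),(82,-240)),((768,248),(-82,-240)),((82,432),(-82,240))]
pts=[(ray(f,c(a),.02)[:2],np.array(b)/1000) for a,b in pts]
for a,b in pts: print(a,b)
P=lambda p,q:np.array([np.cos(p[2])*q[0]-np.sin(p[2])*q[1]+p[0],np.sin(p[2])*q[0]+np.cos(p[2])*q[1]+p[1]])
r=least_squares(lambda p:np.ravel([P(p,b)-a for a,b in pts]),[.61,.045,.23])
print(r.x,r.fun.reshape(-1,2)*1000)
p=r.x
for q in [(0,0),(0,.205),(-.06275,-.01)]: print(q,P(p,q))
inv=lambda X:(np.array([[np.cos(p[2]),np.sin(p[2])],[-np.sin(p[2]),np.cos(p[2])]])@(np.array(X[:2])-p[:2]))
# rail screws/ gauge (orange mask) 
hsv=cv2.cvtColor(f["image"],cv2.COLOR_BGR2HSV)
m=nets.masks_of(f,"gauge")
for k in m:
    u=k["region"].astype(np.uint8); cs=cv2.findContours(u,0,2)[0]; 
    q=np.vstack(cs)[:,0]; h=np.array([ray(f,x,.04)[:2] for x in q]).astype(np.float32)
    rr=cv2.minAreaRect(h*1000); print(k["conf"],rr, inv(np.array(rr[0])/1000))
kn=ray(f,(338.6,288),.086); print("knob",kn,inv(kn), inv((.5014,-.0365)),inv((.5028,-.0361)))
d=inv(kn)-np.array([-.06275,-.01]); print(np.hypot(*d), 1.1-np.arctan2(-d[1],-d[0]))
for n in [(.74,.172),(.77,.058),(.656,-.285)]: print(inv(n))
cv2.imwrite("pics/x.png",f["image"])
im=f["image"].copy()
def line(a,b):
    A=proj(f,[*P(p,a[:2]),a[2]]);B=proj(f,[*P(p,b[:2]),b[2]]); cv2.line(im,tuple(int(v*16) for v in A),tuple(int(v*16) for v in B),(0,0,255),1,cv2.LINE_AA,4)
im=f["image"].copy()
for x in (.04275,-.04725): line((x,-.205,.038),(x,.205,.038))
line((-.06,.205,.038),(.06,.205,.038))
for a,b in ((0,1),(1,2),(2,3),(3,0)):
    C=[(.082,.24,.02),(.082,-.24,.02),(-.082,-.24,.02),(-.082,.24,.02)]; line(C[a],C[b])
cv2.imwrite("pics/ov.png",cv2.resize(im[150:330,125:430],None,fx=2.6,fy=2.6,interpolation=cv2.INTER_CUBIC))
```

```text
cam [0.533  0.0062 0.8753]
[0.6089 0.3171] [0.082 0.24 ]
[ 0.7237 -0.1483] [ 0.082 -0.24 ]
[ 0.5712 -0.1882] [-0.082 -0.24 ]
[0.4513 0.2784] [-0.082  0.24 ]
[0.5888 0.0648 0.247 ] [[ 0.7474  0.3854]
 [ 3.2249  0.3542]
 [-3.2836  0.2332]
 [-0.6887 -0.9728]]
(0, 0) [0.5888 0.0648]
(0, 0.205) [0.5387 0.2635]
(-0.06275, -0.01) [0.5304 0.0397]
0.96 ((639.1470947265625, -72.04984283447266), (87.66846466064453, 128.15811157226562), 14.108925819396973) [ 0.0154 -0.145 ]
0.83 ((423.8033447265625, -65.76521301269531), (128.10671997070312, 83.83698272705078), 38.996482849121094) [-0.1919 -0.0862]
0.22 ((567.7011108398438, 65.24295043945312), (202.16650390625, 481.7265319824219), 14.045889854431152) [-0.0203  0.0056]
knob [ 0.4997 -0.0373  0.086 ] [-0.1113 -0.0772] [-0.1095 -0.0768] [-0.108  -0.0768]
0.08293495130871402 0.15509829674061992
[0.1729 0.067 ]
[ 0.1741 -0.0509]
[-0.0203 -0.3556]
```

View pics/ov.png

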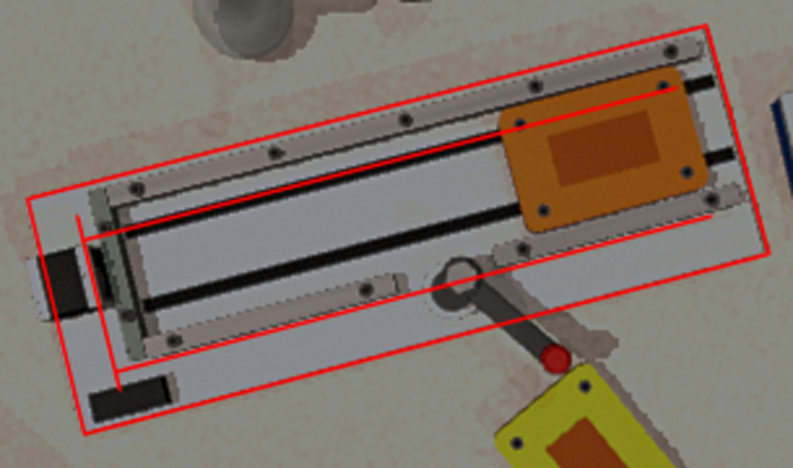

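Run:
```python
from h import *
f=imaging.grab_frame("top")
for i,(x0,y0) in enumerate([(125,205),(360,160),(255,220),]):
    im=cv2.resize(f["image"][y0:y0+100,x0:x0+130],None,fx=6,fy=6,interpolation=cv2.INTER_LINEAR)
    cv2.imwrite(f"pics/z{i}.png",cv2.convertScaleAbs(im,alpha=1.6))
```

```text
(no output)
```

View pics/z0.png

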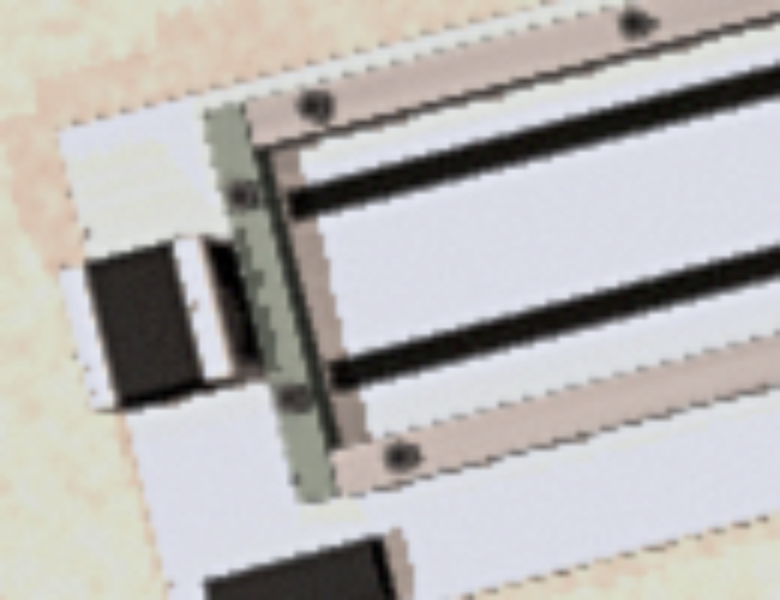

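View pics/z1.png

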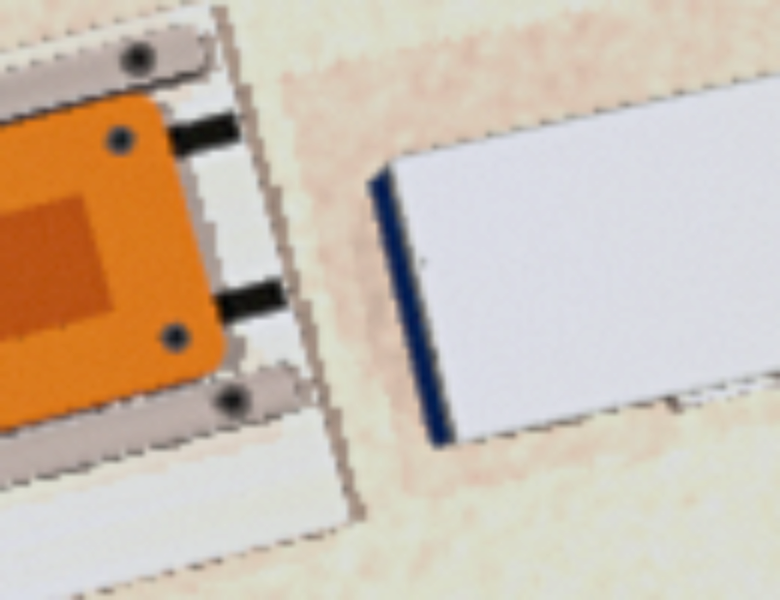

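View pics/z2.png

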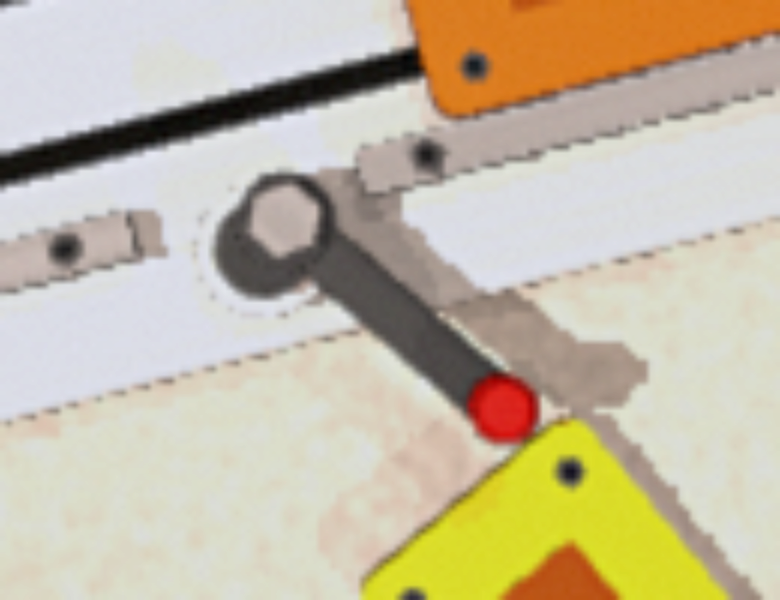

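```bash
cat >> h.py <<'E'
def P(p,q): return np.array([np.cos(p[2])*q[0]-np.sin(p[2])*q[1]+p[0],np.sin(p[2])*q[0]+np.cos(p[2])*q[1]+p[1]])
def inv(p,X): return np.array([[np.cos(p[2]),np.sin(p[2])],[-np.sin(p[2]),np.cos(p[2])]])@(np.array(X[:2])-p[:2])
E
python3 - <<'E'
from h import *
from scipy.optimize import least_squares
np.set_printoptions(precision=4,suppress=True)
f=imaging.grab_frame("top")
L=[((262,150),(125,205),(42.75,205)),((333,452),(125,205),(-47.25,205)),((335,495),(125,205),(-61.25,205)),
((213,47),(360,160),(49.75,-205)),((312,385),(360,160),(-54.25,-205)),
((128,213),(255,220),(-47.25,34)),((138,258),(255,220),(-61.25,34)),((357,153),(255,220),(-47.25,-34)),((367,193),(255,220),(-61.25,-34))]
pts=[(ray(f,(a[0]/6+o[0],a[1]/6+o[1]),.038)[:2],np.array(b)/1000) for a,o,b in L]
r=least_squares(lambda p:np.ravel([P(p,b)-a for a,b in pts]),[.61,.045,.23],loss="soft_l1",f_scale=.002)
p=r.x;print(p);print(r.fun.reshape(-1,2)*1000)
m=nets.masks_of(f,"gauge")[0]
q=np.vstack(cv2.findContours(m["region"].astype(np.uint8),0,2)[0])[:,0]
h=np.array([ray(f,x,.04)[:2] for x in q]).astype(np.float32)
rr=cv2.minAreaRect(h*1000); print(rr,inv(p,np.array(rr[0])/1000))
kn=ray(f,(255+505/6,220+409/6),.086); print("knob",kn,inv(p,kn), inv(p,(.502,-.0363)))
for k in (kn,(.502,-.0363)):
    d=inv(p,k)-np.array([-.06275,-.01]); print(np.hypot(*d), 1.1-np.arctan2(-d[1],-d[0]))
bx=ray(f,(255+283/6,220+218/6),.065);print("bolt",bx,inv(p,bx))
for n in [(.74,.172),(.77,.058),(.656,-.285)]: print(inv(p,n))
hs=cv2.cvtColor(f["image"],cv2.COLOR_BGR2HSV)
np.save("track.npy",p)
E
```

```text
[0.6098 0.0453 0.2447]
[[ 0.8283  1.1686]
 [ 0.6024  0.3821]
 [-0.6826 -2.3454]
 [-0.0239  1.4497]
 [-0.9199  3.4643]
 [ 0.7716 -0.6808]
 [ 0.2182 -1.2395]
 [ 0.4408 -0.2762]
 [-1.5073 -0.8685]]
((638.423828125, -72.0367431640625), (90.66751861572266, 130.7467498779297), 13.801990509033203) [-0.0007 -0.1208]
knob [ 0.4994 -0.0382  0.086 ] [-0.1274 -0.0543] [-0.1244 -0.0531]
0.078390111604194 0.4987517432443629
0.07521868120068712 0.49014941945356727
bolt [0.5525 0.0222 0.065 ] [-0.0612 -0.0085]
[0.157  0.0914]
[ 0.1585 -0.0265]
[-0.0352 -0.3317]
```

Emit:
{"op": "carry_out", "data": {
  "fingers": 4,
  "steps": [
    {"offset":[2.8,-2.9,0.8],"rot":[0,0,-5.3]},
    {"offset":[2.8,-2.9,0.8],"rot":[0,0,-5.3]},
    {"offset":[2.8,-2.9,0.8],"rot":[0,0,-5.3]},
    {"offset":[2.8,-2.9,0.8],"rot":[0,0,-5.3]},
    {"offset":[2.8,-2.9,0.8],"rot":[0,0,-5.3]},
    {"offset":[2.8,-2.9,0.8],"rot":[0,0,-5.3]},
    {"offset":[2.8,-2.9,0.8],"rot":[0,0,-5.3]},
    {"offset":[2.8,-2.9,0.8],"rot":[0,0,-5.3]},
    {"offset":[2.8,-2.9,0],"rot":[0,0,-5.3]},
    {"offset":[2.8,-2.9,0],"rot":[0,0,-5.3]},
    {"offset":[2.8,-2.9,0],"rot":[0,0,-5.3]},
    {"offset":[2.8,-2.9,0],"rot":[0,0,-5.3]}
  ]
}}

```text
time_s: 2.4
position: [0.4821, 0.3037, 0.2511]
tool_rot: [-1.979, -2.432, -0.012]
contact_force: [0.5, 0.7, -0.5]
finger_gap: 0.426
```

Emit:
{"op": "carry_out", "data": {
  "steps": [
    {"offset":[1.5,-3.88,0]},
    {"offset":[1.5,-3.88,0]},
    {"offset":[1.5,-3.88,0]},
    {"offset":[1.5,-3.88,0]},
    {"offset":[1.5,-3.88,0]},
    {"offset":[1.5,-3.88,0],"rot":[0,0,1]},
    {"offset":[1.5,-3.88,0],"rot":[0,0,1]},
    {"offset":[1.5,-3.88,0]},
    {"offset":[1.5,-3.88,-1]},
    {"offset":[1.5,-3.88,-1]},
    {"offset":[1.5,-3.88,-1]},
    {"offset":[1.5,-3.88,-1]}
  ]
}}

```text
schema error: expected keys offset, rot
```

```bash
cat >> h.py <<'E'
from scipy.spatial.transform import Rotation as Ro
def st():
    np.set_printoptions(precision=4,suppress=True)
    p=np.load("track.npy"); s=env.read_state(); R=Ro.from_rotvec(s["tool_rot"]).as_matrix()
    print("t",s["time_s"],"pos",s["position"],"track",inv(p,s["position"]),"toolx deg",np.degrees(np.arctan2(R[1,0],R[0,0]))-90-np.degrees(p[2]),"tilt",R[:,2],"F",s["contact_force"],"Ftrack",inv([0,0,p[2]],s["contact_force"]),"gap",s["finger_gap"])
    return p,s
E
python3 - <<'E'
from h import *
p,s=st()
print(P(p,(-.001,-.212))-s["position"][:2])
f=imaging.grab_frame("top"); cv2.imwrite("pics/t1.png",f["image"])
E
```

```text
t 2.4 pos [0.4821 0.3037 0.2511] track [-0.0613  0.2816] toolx deg -2.2830801386965334 tilt [ 0.0003  0.0094 -1.    ] F [ 0.5273  0.7065 -0.4738] Ftrack [0.6827 0.5577] gap 0.42576538495595706
[ 0.1781 -0.4643]
```

View pics/t1.png

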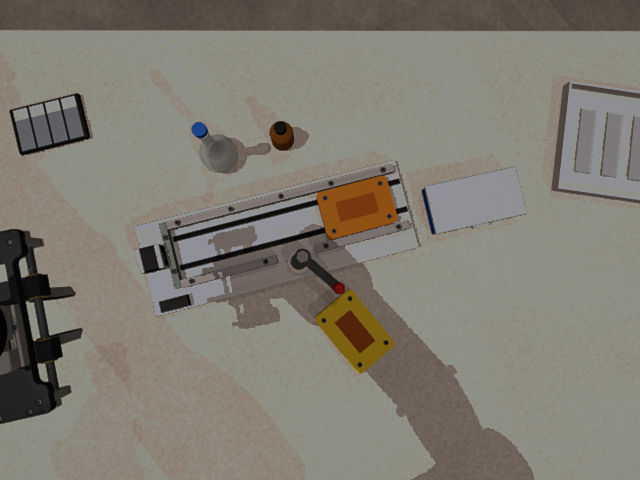

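The call was refused because every row needs both keys, so nothing moved. The picture shows the gripper still at the left edge (30,320) and the scene unchanged.

Emit:
{"op": "carry_out", "data": {
  "steps": [
    {"offset":[1.5,-3.88,0],"rot":[0,0,0]},
    {"offset":[1.5,-3.88,0],"rot":[0,0,0]},
    {"offset":[1.5,-3.88,0],"rot":[0,0,0]},
    {"offset":[1.5,-3.88,0],"rot":[0,0,0]},
    {"offset":[1.5,-3.88,0],"rot":[0,0,0]},
    {"offset":[1.5,-3.88,0],"rot":[0,0,1.2]},
    {"offset":[1.5,-3.88,0],"rot":[0,0,1.2]},
    {"offset":[1.5,-3.88,0],"rot":[0,0,0]},
    {"offset":[1.5,-3.8,-1],"rot":[0,0,0]},
    {"offset":[1.5,-3.8,-1],"rot":[0,0,0]},
    {"offset":[1.5,-3.8,-1],"rot":[0,0,0]},
    {"offset":[1.5,-3.8,-1],"rot":[0,0,0]}
  ]
}}

```text
time_s: 3.45
position: [0.6626, -0.1557, 0.216]
tool_rot: [1.938, 2.472, 0.026]
contact_force: [0.6, 0.2, 0.5]
finger_gap: 0.426
```

Run:
```python
from h import *
p,s=st()
print(P(p,(-.001,-.212))-s["position"][:2])
f=imaging.grab_frame("top"); cv2.imwrite("pics/t2.png",f["image"])
```

```text
t 3.45 pos [ 0.6626 -0.1557  0.216 ] track [ 0.0025 -0.2079] toolx deg -0.2071392699852197 tilt [ 0.0106  0.0127 -0.9999] F [0.5865 0.2423 0.54  ] Ftrack [0.6277 0.093 ] gap 0.4262274664243207
[-0.0024 -0.0049]
```

View pics/t2.png

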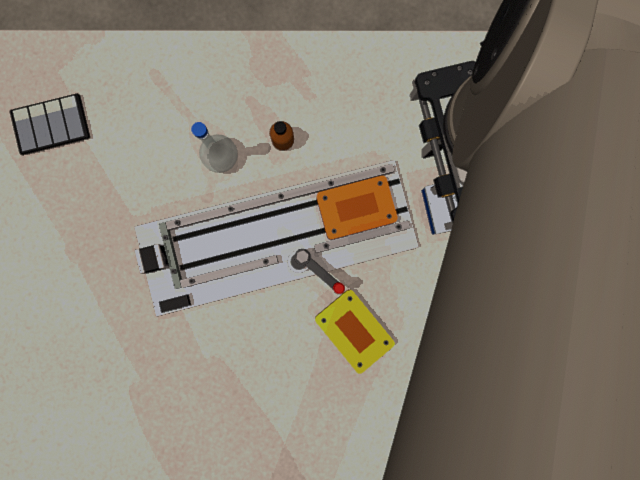

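The gripper now hovers off the open end of the track, between the gauge (358,206) and the slide box (435,200). I'll lower it into that gap.

Emit:
{"op": "carry_out", "data": {
  "steps": [
    {"offset":[-0.3,-0.1,-3.5],"rot":[0,0,0]},
    {"offset":[0,0,-4],"rot":[0,0,0]},
    {"offset":[0,0,-4],"rot":[0,0,0]},
    {"offset":[0,0,-3],"rot":[0,0,0]},
    {"offset":[0,0,-2],"rot":[0,0,0]},
    {"offset":[0,0,0],"rot":[0,0,0]}
  ]
}}

```text
time_s: 4.0
position: [0.6588, -0.1737, 0.0424]
tool_rot: [1.954, 2.452, 0.017]
contact_force: [0.4, -0.2, 0.5]
finger_gap: 0.422
```

Run:
```python
from h import *
p,s=st()
f=imaging.grab_frame("scene"); 
im=cv2.resize(f["image"][180:340,160:400],None,fx=3,fy=3,interpolation=cv2.INTER_CUBIC);cv2.imwrite("pics/s3.png",im)
```

```text
t 4.0 pos [ 0.6588 -0.1737  0.0424] track [-0.0056 -0.2243] toolx deg -1.130416166689784 tilt [ 0.0115  0.005  -0.9999] F [ 0.4135 -0.1508  0.538 ] Ftrack [ 0.3646 -0.2465] gap 0.42197776765157397
```

View pics/s3.png

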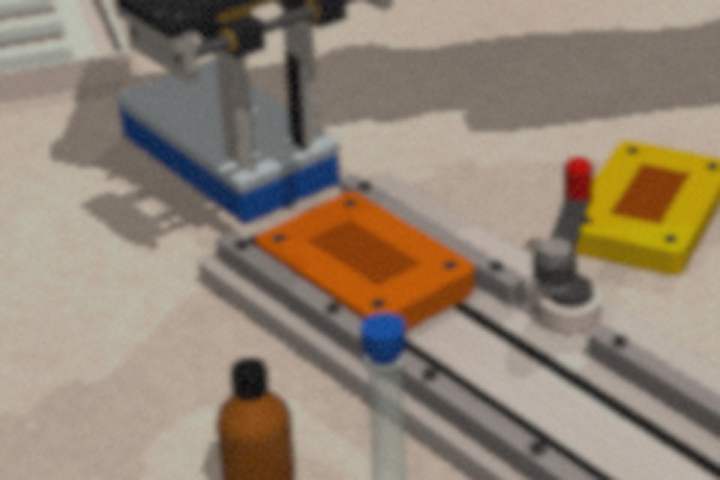

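The fingers are just in front of the box edge (s3 ~245,170 and 300,160), and the arm overran about 16 mm in -y. There is no contact. I'll move back toward +y, then down.

Emit:
{"op": "carry_out", "data": {
  "steps": [
    {"offset":[-0.1,1.5,0],"rot":[0,0,1]},
    {"offset":[0,0,0],"rot":[0,0,0]},
    {"offset":[0,0,-0.8],"rot":[0,0,0]},
    {"offset":[0,0,0],"rot":[0,0,0]}
  ]
}}

```text
time_s: 4.38
position: [0.6617, -0.1578, 0.0415]
tool_rot: [1.926, 2.466, 0.024]
contact_force: [-0.1, -0.3, -0.1]
finger_gap: 0.426
```

Run:
```python
from h import *
p,s=st()
```

```text
t 4.3833 pos [ 0.6617 -0.1578  0.0415] track [ 0.0011 -0.2096] toolx deg 0.007443330693291728 tilt [ 0.019   0.0045 -0.9998] F [-0.1356 -0.3235 -0.1263] Ftrack [-0.21  -0.281] gap 0.4257162972800862
```

Emit:
{"op": "carry_out", "data": {
  "steps": [
    {"offset":[-0.2,-0.05,-0.7],"rot":[-0.2,1,0]},
    {"offset":[0,0,-0.5],"rot":[0,0,0]},
    {"offset":[0,0,0],"rot":[0,0,0]}
  ]
}}

```text
time_s: 4.63
position: [0.6611, -0.1584, 0.0308]
tool_rot: [1.932, 2.475, 0.004]
contact_force: [0.5, -0.5, 0.2]
finger_gap: 0.424
```

Run:
```python
from h import *
p,s=st()
```

```text
t 4.6333 pos [ 0.6611 -0.1584  0.0308] track [ 0.0004 -0.2101] toolx deg 0.026988587456457935 tilt [ 0.0034  0.0006 -1.    ] F [ 0.4929 -0.4594  0.1746] Ftrack [ 0.3669 -0.5651] gap 0.4238854733854693
```

Emit:
{"op": "carry_out", "data": {
  "steps": [
    {"offset":[-0.25,0.97,0],"rot":[0,0,0]},
    {"offset":[-0.25,0.97,0],"rot":[0,0,0]},
    {"offset":[-0.25,0.97,0],"rot":[0,0,0]},
    {"offset":[-0.25,0.97,0],"rot":[0,0,0]},
    {"offset":[-0.25,0.97,0],"rot":[0,0,0]},
    {"offset":[-0.25,0.97,0],"rot":[0,0,0]}
  ]
}}

```text
time_s: 5.13
position: [0.6443, -0.0964, 0.0307]
tool_rot: [1.935, 2.472, 0.003]
contact_force: [0.1, 0.0, -0.8]
finger_gap: 0.427
```

Run:
```python
from h import *
p,s=st()
f=imaging.grab_frame("scene"); 
im=cv2.resize(f["image"][180:340,160:400],None,fx=3,fy=3,interpolation=cv2.INTER_CUBIC);cv2.imwrite("pics/s4.png",im)
```

```text
t 5.1333 pos [ 0.6443 -0.0964  0.0307] track [-0.0009 -0.1459] toolx deg -0.10662313884874663 tilt [ 0.0031  0.     -1.    ] F [ 0.0573  0.0262 -0.8059] Ftrack [0.0619 0.0115] gap 0.42652896305854215
```

View pics/s4.png

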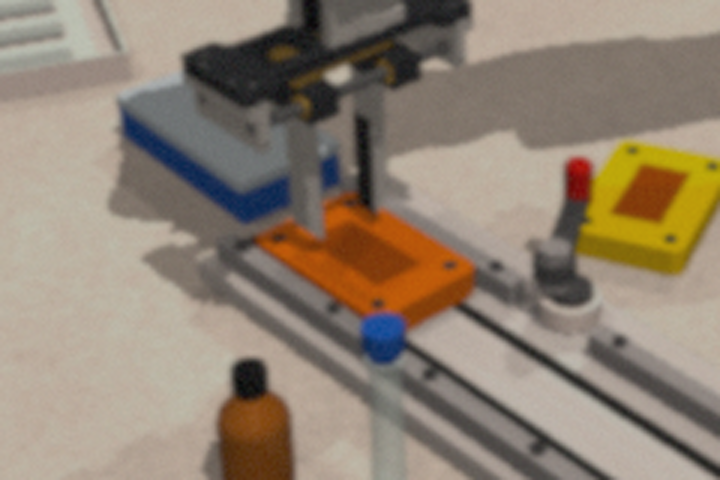

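The gauge hasn't moved: the fingertips (315,245 and 370,215) are over its top. I'll check the actual tip height against the TCP.

Run:
```python
from h import *
p,s=st()
f=imaging.grab_frame("scene")
im=cv2.resize(f["image"][180:340,160:400],None,fx=3,fy=3,interpolation=cv2.INTER_CUBIC)
y=inv(p,s["position"])
R=Ro.from_rotvec(s["tool_rot"]).as_matrix()
for dz in (0,.01,.02,.03):
  for sx in (-.02,.02,-.0325,.0325):
   for d in (.008,):
    X=s["position"]+R@np.array([d,sx,-dz]); u=(proj(f,X)-[160,180])*3
    cv2.circle(im,tuple(int(v) for v in u),2,[(255,0,0),(0,255,0),(255,0,255),(0,255,255)][int(dz*100)],-1)
cv2.imwrite("pics/s5.png",im)
```

```text
t 5.1833 pos [ 0.644  -0.0937  0.0305] track [-0.0005 -0.1432] toolx deg 0.009607474859038234 tilt [ 0.0025  0.0014 -1.    ] F [0.7022 2.2275 0.4698] Ftrack [1.221 1.991] gap 0.42882316878290505
```

View pics/s5.png

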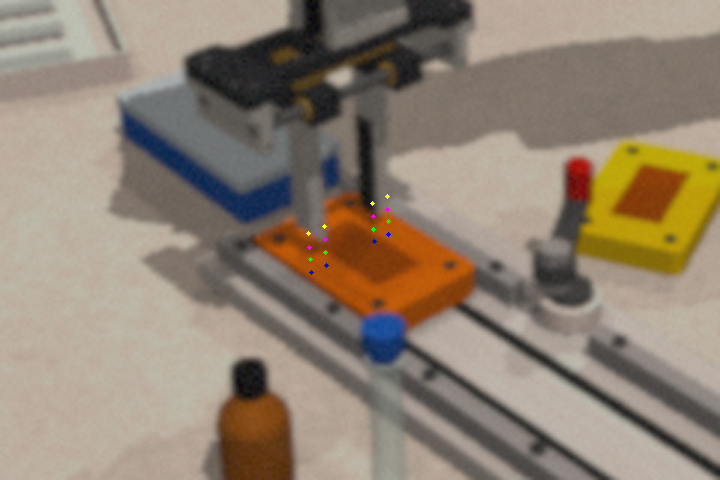

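The open fingers' tips sit about 12–15 mm above the TCP because the linkage retracts as they open, so they passed over the gauge without touching it. I'll back up and use shut fingers, whose tips are at the TCP.

Emit:
{"op": "carry_out", "data": {
  "fingers": 0,
  "steps": [
    {"offset":[0,0,3],"rot":[0,0,0]},
    {"offset":[0.3,-1,1],"rot":[0,0,0]},
    {"offset":[0.5,-2,0],"rot":[0,0,0]},
    {"offset":[0.5,-2,0],"rot":[0,0,0]},
    {"offset":[0.3,-1,0],"rot":[0,0,0]},
    {"offset":[0,0,0],"rot":[0,0,0]},
    {"offset":[0,0,0],"rot":[0,0,0]}
  ]
}}

```text
time_s: 5.82
position: [0.6613, -0.157, 0.0735]
tool_rot: [1.928, 2.476, 0.004]
contact_force: [-0.2, -0.3, 0.2]
finger_gap: 0.005
```

Run:
```python
from h import *
p,s=st()
print(P(p,(-.001,-.209))-s["position"][:2])
```

```text
t 5.8167 pos [ 0.6613 -0.157   0.0735] track [ 0.0009 -0.2088] toolx deg 0.1778433313591563 tilt [ 0.004  -0.0001 -1.    ] F [-0.2059 -0.2501  0.2025] Ftrack [-0.2603 -0.1927] gap 0.0047987187878142
[-0.0018 -0.0007]
```

Emit:
{"op": "carry_out", "data": {
  "steps": [
    {"offset":[-0.2,-0.1,-2],"rot":[0,0,0]},
    {"offset":[0,0,-1.5],"rot":[0,0,0]},
    {"offset":[0,0,-0.7],"rot":[0,0,0]},
    {"offset":[0,0,0],"rot":[0,0,0]}
  ]
}}

```text
time_s: 6.15
position: [0.659, -0.1554, 0.0291]
tool_rot: [1.927, 2.478, 0.005]
contact_force: [0.0, 0.5, -0.3]
finger_gap: 0.008
```

Run:
```python
from h import *
p,s=st()
f=imaging.grab_frame("scene"); 
im=cv2.resize(f["image"][180:340,160:400],None,fx=3,fy=3,interpolation=cv2.INTER_CUBIC);cv2.imwrite("pics/s6.png",im)
```

```text
t 6.15 pos [ 0.659  -0.1554  0.0291] track [-0.001  -0.2067] toolx deg 0.23010808842599317 tilt [ 0.0038  0.0012 -1.    ] F [ 0.0486  0.4606 -0.2822] Ftrack [0.1587 0.4351] gap 0.007556820173789891
```

View pics/s6.png

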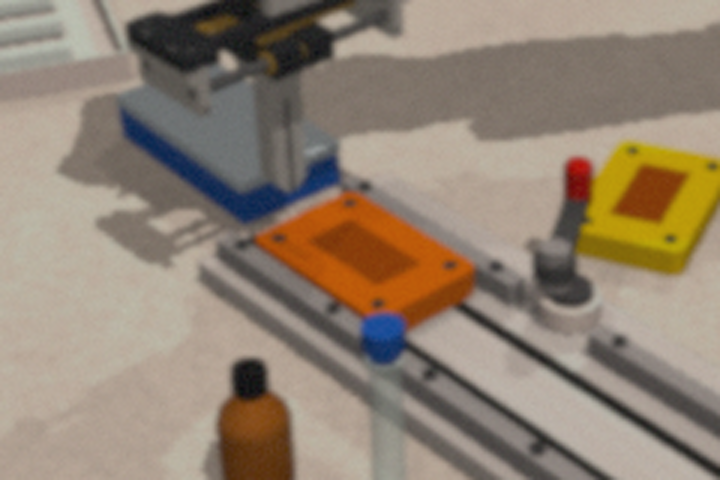

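Emit:
{"op": "carry_out", "data": {
  "steps": [
    {"offset":[-0.25,0.97,0],"rot":[0,0,0]},
    {"offset":[-0.25,0.97,0],"rot":[0,0,0]},
    {"offset":[-0.25,0.97,0],"rot":[0,0,0]},
    {"offset":[-0.25,0.97,0],"rot":[0,0,0]},
    {"offset":[-0.25,0.97,0],"rot":[0,0,0]},
    {"offset":[-0.25,0.97,0],"rot":[0,0,0]}
  ]
}}

```text
time_s: 6.7
position: [0.6439, -0.0916, 0.032]
tool_rot: [1.926, 2.477, 0.008]
contact_force: [0.1, 0.0, 0.1]
finger_gap: 0.001
```

Run:
```python
from h import *
p,s=st()
f=imaging.grab_frame("scene"); 
im=cv2.resize(f["image"][180:340,160:400],None,fx=3,fy=3,interpolation=cv2.INTER_CUBIC);cv2.imwrite("pics/s7.png",im)
```

```text
t 6.7 pos [ 0.6439 -0.0916  0.032 ] track [-0.0001 -0.1411] toolx deg 0.23827363455434636 tilt [ 0.0064  0.0012 -1.    ] F [0.1344 0.0148 0.0757] Ftrack [ 0.134  -0.0182] gap 0.0005585190456003712
```

View pics/s7.png

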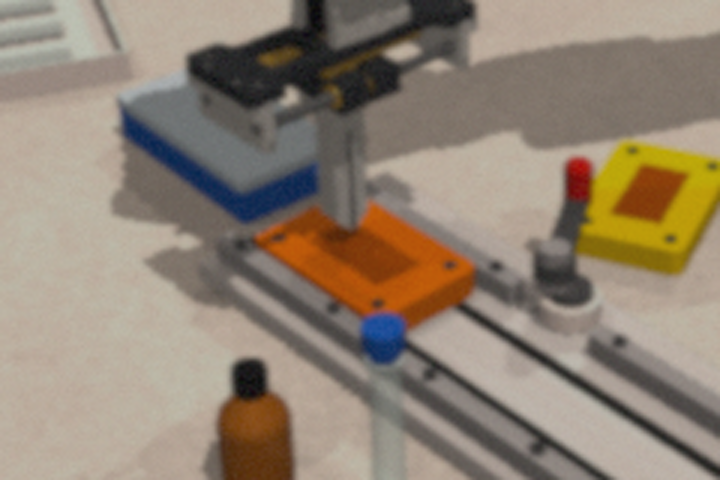

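Run:
```python
from h import *
p,s=st()
for n in ("scene","top"):
    f=imaging.grab_frame(n); im=f["image"].copy()
    for dz,c in ((0,(255,0,0)),(.01,(0,255,0)),(.02,(255,0,255))):
        u=proj(f,s["position"]+[0,0,dz]); print(n,dz,u)
        if n=="scene": x0,y0,k=200,180,4
        else: x0,y0,k=260,120,4
    im=cv2.resize(im[y0:y0+130,x0:x0+190],None,fx=k,fy=k,interpolation=cv2.INTER_CUBIC)
    for dz,c in ((0,(255,0,0)),(.01,(0,255,0)),(.02,(255,0,255))):
        u=(proj(f,s["position"]+[0,0,dz])-[x0,y0])*k; cv2.circle(im,tuple(int(v) for v in u),3,c,-1)
    cv2.imwrite(f"pics/q_{n}.png",im)
```

```text
t 6.75 pos [ 0.6437 -0.0889  0.0318] track [ 0.0003 -0.1384] toolx deg 0.3556496585395763 tilt [ 0.0059  0.0026 -1.    ] F [ 0.3218  3.0672 -0.5905] Ftrack [1.0553 2.8978] gap 0.003607524373888415
scene 0 [275.521  263.4242]
scene 0.01 [275.2823 259.1916]
scene 0.02 [275.0413 254.9187]
top 0 [365.0862 204.5878]
top 0.01 [365.7188 203.8371]
top 0.02 [366.3666 203.0683]
```

View pics/q_scene.png

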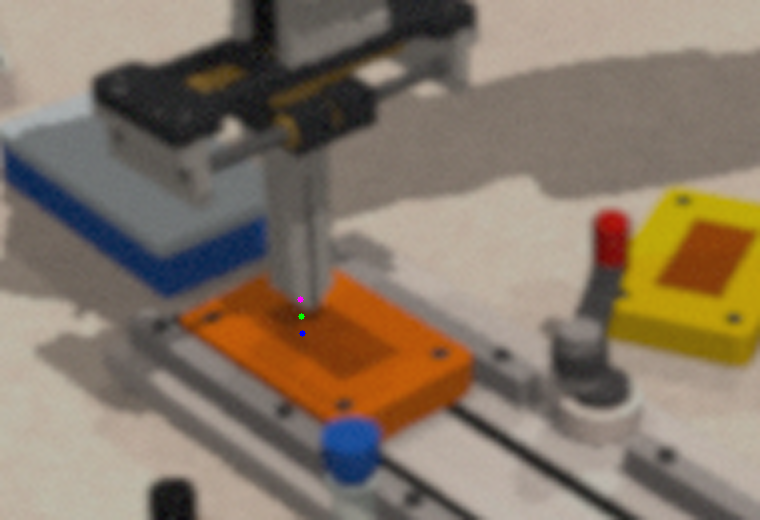

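View pics/q_top.png

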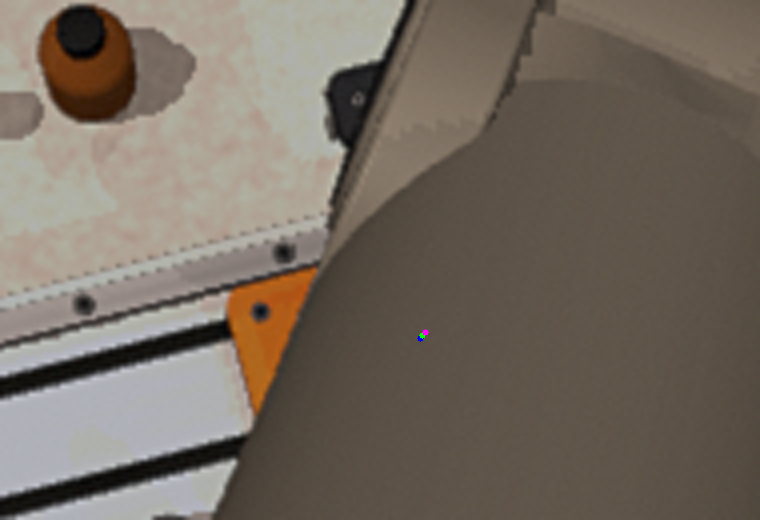

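The shut fingertip (about 305,310 in q_scene) is seen about 15 mm higher than the reported TCP projects to. So the reported z reads low by that much, and I'll aim the TCP about 15 mm lower. First I'll back off again.

Emit:
{"op": "carry_out", "data": {
  "steps": [
    {"offset":[0,0,3],"rot":[0,0,0]},
    {"offset":[0.3,-1,0],"rot":[0,0,0]},
    {"offset":[0.5,-2,0],"rot":[0,0,0]},
    {"offset":[0.5,-2,0],"rot":[0,0,0]},
    {"offset":[0.3,-1.1,0],"rot":[0,0,0]},
    {"offset":[0,0,0],"rot":[0,0,0]},
    {"offset":[0,0,-1.5],"rot":[0,0,0]},
    {"offset":[0,0,-1.5],"rot":[0,0,0]},
    {"offset":[0,0,-1],"rot":[0,0,0]},
    {"offset":[0,0,0],"rot":[0,0,0]}
  ]
}}

```text
time_s: 7.68
position: [0.6608, -0.1567, 0.0205]
tool_rot: [1.925, 2.475, 0.008]
contact_force: [-0.2, -0.2, -1.5]
finger_gap: 0.003
```

Run:
```python
from h import *
p,s=st()
f=imaging.grab_frame("scene"); 
x0,y0,k=200,180,4
im=cv2.resize(f["image"][y0:y0+130,x0:x0+190],None,fx=k,fy=k,interpolation=cv2.INTER_CUBIC)
for dz,c in ((0,(255,0,0)),(.01,(0,255,0)),(.02,(255,0,255))):
        u=(proj(f,s["position"]+[0,0,dz])-[x0,y0])*k; cv2.circle(im,tuple(int(v) for v in u),3,c,-1)
cv2.imwrite("pics/s8.png",im)
```

```text
t 7.6833 pos [ 0.6608 -0.1567  0.0205] track [ 0.0005 -0.2084] toolx deg 0.24367428324372042 tilt [ 0.0079 -0.0001 -1.    ] F [-0.1735 -0.1894 -1.4599] Ftrack [-0.2142 -0.1417] gap 0.00343391355954753
```

View pics/s8.png

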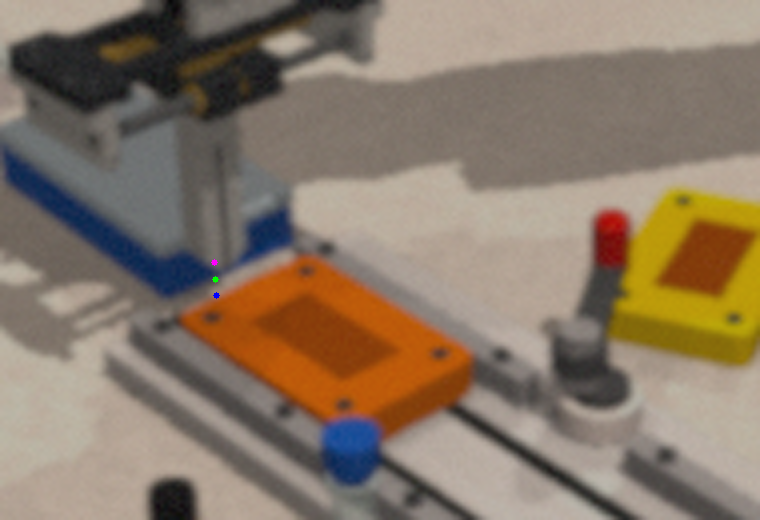

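Emit:
{"op": "carry_out", "data": {
  "steps": [
    {"offset":[-0.1,0,-0.3],"rot":[0,0,0]},
    {"offset":[0,0,-0.3],"rot":[0,0,0]},
    {"offset":[0,0,-0.1],"rot":[0,0,0]}
  ]
}}

```text
time_s: 7.98
position: [0.66, -0.1552, 0.0136]
tool_rot: [1.923, 2.477, 0.008]
contact_force: [-0.1, -0.4, -0.1]
finger_gap: 0.006
```

Run:
```python
from h import *
p,s=st()
```

```text
t 7.9833 pos [ 0.66   -0.1552  0.0136] track [ 0.0001 -0.2068] toolx deg 0.34546606819101555 tilt [ 0.0077  0.0002 -1.    ] F [-0.1269 -0.3512 -0.1227] Ftrack [-0.2082 -0.31  ] gap 0.005985204308759956
```

No floor contact at a reported z of 0.0136, so the reading is confirmed low. Now pushing along +y.

Emit:
{"op": "carry_out", "data": {
  "steps": [
    {"offset":[-0.25,0.97,0],"rot":[0,0,0]},
    {"offset":[-0.25,0.97,0],"rot":[0,0,0]},
    {"offset":[-0.25,0.97,0],"rot":[0,0,0]},
    {"offset":[-0.25,0.97,0],"rot":[0,0,0]},
    {"offset":[-0.25,0.97,0],"rot":[0,0,0]}
  ]
}}

```text
time_s: 8.4
position: [0.6468, -0.1048, 0.0145]
tool_rot: [1.924, 2.473, 0.007]
contact_force: [1.3, -1.6, -1.9]
finger_gap: 0.004
```

Run:
```python
from h import *
p,s=st()
f=imaging.grab_frame("scene"); 
x0,y0,k=200,180,4
im=cv2.resize(f["image"][y0:y0+130,x0:x0+190],None,fx=k,fy=k,interpolation=cv2.INTER_CUBIC)
for dz,c in ((0,(255,0,0)),(.01,(0,255,0)),(.02,(255,0,255))):
        u=(proj(f,s["position"]+[0,0,dz])-[x0,y0])*k; cv2.circle(im,tuple(int(v) for v in u),3,c,-1)
cv2.imwrite("pics/s9.png",im)
```

```text
t 8.4 pos [ 0.6468 -0.1048  0.0145] track [-0.0005 -0.1546] toolx deg 0.20946507411005655 tilt [ 0.0096 -0.0016 -1.    ] F [ 1.2742 -1.6131 -1.9061] Ftrack [ 0.8454 -1.8737] gap 0.004348794760080202
```

View pics/s9.png

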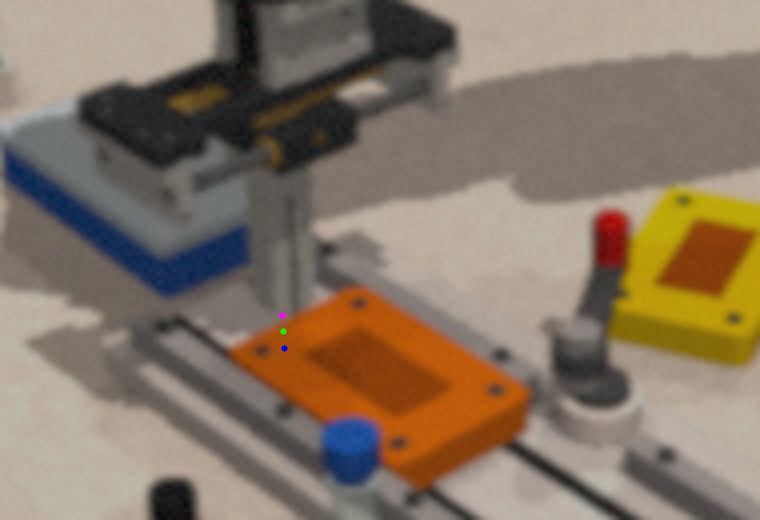

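The gauge is moving and lying flat. Measuring where it is relative to the tool.

```bash
cat >> h.py <<'E'
def gauge(f,y0):
    # fit gauge pose in track frame from orange mask vs projected top-corner centroid
    p=np.load("track.npy")
    for r in nets.pinpoint(f,"gauge"):
        X=w(f,r["centre"]); print("pin",round(r["conf"],2),inv(p,X),X[2])
    for m in nets.masks_of(f,"gauge"):
        q=np.vstack(cv2.findContours(m["region"].astype(np.uint8),0,2)[0])[:,0]
        h=np.array([inv(p,ray(f,x,.04)) for x in q])*1000
        print("mask",round(m["conf"],2),"ext at z40 x",h[:,0].min(),h[:,0].max(),"y",h[:,1].min(),h[:,1].max())
E
python3 - <<'E'
from h import *
p,s=st()
for n in("scene","top"):
    print(n); gauge(imaging.grab_frame(n),0)
E
```

```text
t 8.45 pos [ 0.6466 -0.1019  0.0142] track [-0.     -0.1518] toolx deg 0.3366537955831461 tilt [ 0.009 -0.    -1.   ] F [ 0.4499  2.1326 -0.2852] Ftrack [0.9532 1.9601] gap 0.004412129838228676
scene
pin 0.79 [-0.0018 -0.0819] 0.018284067594327366
pin 0.66 [-0.2092 -0.066 ] 0.003135733715230477
mask 0.68 ext at z40 x -255.54241692795642 -100.48569069997833 y -102.8281018632537 35.49835331189489
mask 0.64 ext at z40 x -45.29855862284841 48.3086953539867 y -143.21988198988507 5.768016198787046
mask 0.39 ext at z40 x -189.6952130637945 -29.550114097922915 y -113.06495080864201 35.23567250326708
top
pin 0.56 [ 0.0024 -0.0785] 0.02240904114146145
mask 0.98 ext at z40 x -43.705900410303926 43.109143673590154 y -120.43752378964953 -14.85743554480244
mask 0.63 ext at z40 x 117.40949214416723 214.55932271875037 y 56.62595451644277 124.97207971566554
mask 0.25 ext at z40 x -89.83167275848375 -46.84480022241417 y -28.064709162448075 19.26109524760009
```

Emit:
{"op": "carry_out", "data": {
  "steps": [
    {"offset":[-0.25,0.97,0],"rot":[0,0,0]},
    {"offset":[-0.25,0.97,0],"rot":[0,0,0]},
    {"offset":[-0.25,0.97,0],"rot":[0,0,0]},
    {"offset":[-0.25,0.97,0],"rot":[0,0,0]},
    {"offset":[-0.25,0.97,0],"rot":[0,0,0]},
    {"offset":[-0.25,0.97,0],"rot":[0,0,0]},
    {"offset":[-0.25,0.97,0],"rot":[0,0,0]},
    {"offset":[-0.15,0.6,0],"rot":[0,0,0]},
    {"offset":[0,0,0],"rot":[0,0,0]},
    {"offset":[0,0,0],"rot":[0,0,0]}
  ]
}}

```text
time_s: 9.58
position: [0.6259, -0.0263, 0.0146]
tool_rot: [1.925, 2.469, 0.006]
contact_force: [0.5, -2.3, -1.2]
finger_gap: 0.007
```

Run:
```python
from h import *
p,s=st()
f=imaging.grab_frame("scene"); gauge(f,0)
x0,y0,k=200,180,4
im=cv2.resize(f["image"][y0:y0+130,x0:x0+190],None,fx=k,fy=k,interpolation=cv2.INTER_CUBIC)
cv2.imwrite("pics/s10.png",im)
```

```text
t 9.5833 pos [ 0.6259 -0.0263  0.0146] track [-0.0018 -0.0734] toolx deg 0.10504212194992135 tilt [ 0.0104 -0.0036 -0.9999] F [ 0.475  -2.3486 -1.2223] Ftrack [-0.1082 -2.3937] gap 0.006661080308598123
pin 0.94 [ 0.0016 -0.0032] 0.018867679002428677
pin 0.79 [-0.2085 -0.0619] -0.001481593779965036
mask 0.81 ext at z40 x -258.61132957381574 -101.89564786014664 y -101.41634399921989 32.912867604835
mask 0.74 ext at z40 x -44.43220825848663 48.741120130414224 y -65.71028208753853 81.83496705963441
```

View pics/s10.png

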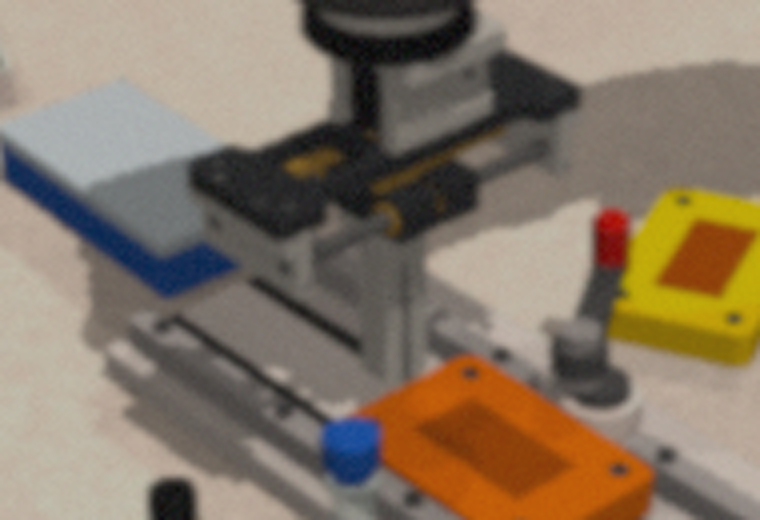

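The gauge now sits beside the roller (y ≈ -2 mm) and the lever is still backed off. Next I'll withdraw the finger, lift, and go to the -y side of the knob.

Emit:
{"op": "carry_out", "data": {
  "steps": [
    {"offset":[0.25,-0.97,0],"rot":[0,0,0]},
    {"offset":[0.1,-0.5,2],"rot":[0,0,0]},
    {"offset":[0,0,3.5],"rot":[0.2,0.5,0]},
    {"offset":[0,0,3.5],"rot":[0,0,0]},
    {"offset":[-2.5,-0.6,1],"rot":[0,0,0]},
    {"offset":[-3.3,-0.8,0],"rot":[0,0,0]},
    {"offset":[-3.3,-0.8,0],"rot":[0,0,0]},
    {"offset":[-2.5,-0.8,0],"rot":[0,0,0]},
    {"offset":[0,0,0],"rot":[0,0,0]},
    {"offset":[0,0,0],"rot":[0,0,0]}
  ]
}}

```text
time_s: 10.57
position: [0.5088, -0.0831, 0.1181]
tool_rot: [-1.943, -2.468, -0.001]
contact_force: [0.5, -0.5, 0.0]
finger_gap: 0.005
```

Run:
```python
from h import *
p,s=st()
f=imaging.grab_frame("top"); cv2.imwrite("pics/t11.png",f["image"])
gauge(f,0)
for n in nets.pinpoint(f,"lever_knob")[:2]: print(n["conf"],inv(p,w(f,n["centre"])))
f=imaging.grab_frame("scene");gauge(f,0)
for n in nets.pinpoint(f,"lever_knob")[:2]: X=w(f,n["centre"]);print(n["conf"],X,inv(p,X))
x0,y0,k=250,180,4
im=cv2.resize(f["image"][y0:y0+130,x0:x0+190],None,fx=k,fy=k,interpolation=cv2.INTER_CUBIC)
for dz,c in ((0,(255,0,0)),(.01,(0,255,0)),(.02,(255,0,255))):
        u=(proj(f,s["position"]+[0,0,dz])-[x0,y0])*k; cv2.circle(im,tuple(int(v) for v in u),3,c,-1)
cv2.imwrite("pics/s11.png",im)
```

```text
t 10.5667 pos [ 0.5088 -0.0831  0.1181] track [-0.1291 -0.1002] toolx deg -0.4321918873720705 tilt [ 0.0001  0.0005 -1.    ] F [ 0.4825 -0.4535  0.0195] Ftrack [ 0.3583 -0.5569] gap 0.005031983501202731
pin 0.75 [ 0.0039 -0.0007] 0.018886183077011804
pin 0.65 [-0.2121 -0.0644] -0.00020885174479961662
pin 0.27 [-0.1263 -0.053 ] 0.08660107474754562
mask 0.92 ext at z40 x -234.20153270170084 -135.967781470962 y -72.06374557605636 -1.8294309245902243
mask 0.58 ext at z40 x -44.57620902000685 43.58363824490204 y -64.96903191527791 63.0303681176852
0.65 [-0.127  -0.0538]
pin 0.73 [-0.0003 -0.002 ] 0.017863982221318526
pin 0.64 [-0.2068 -0.0615] 0.003079455251763988
mask 0.67 ext at z40 x -42.586857137666854 47.2371314738634 y -63.523210728663734 81.41815412839833
mask 0.55 ext at z40 x -255.54241692795642 -101.89564786014664 y -101.41634399921989 34.20563114693672
0.98 [ 0.5008 -0.038   0.0886] [-0.126  -0.0545]
0.57 [0.5638 0.2503 0.0278] [0.0049 0.21  ]
```

View pics/t11.png

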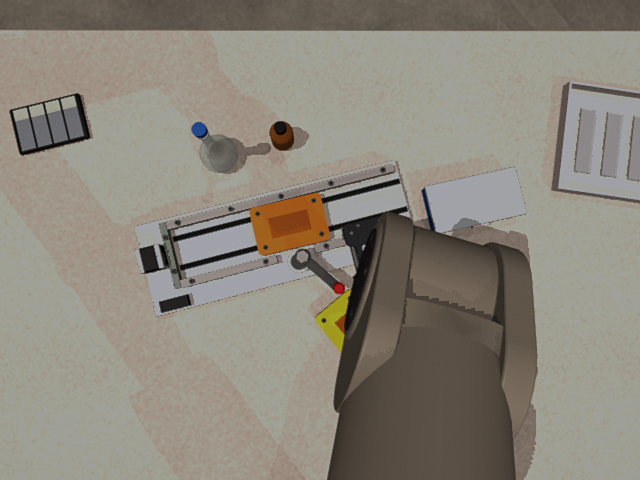

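View pics/s11.png

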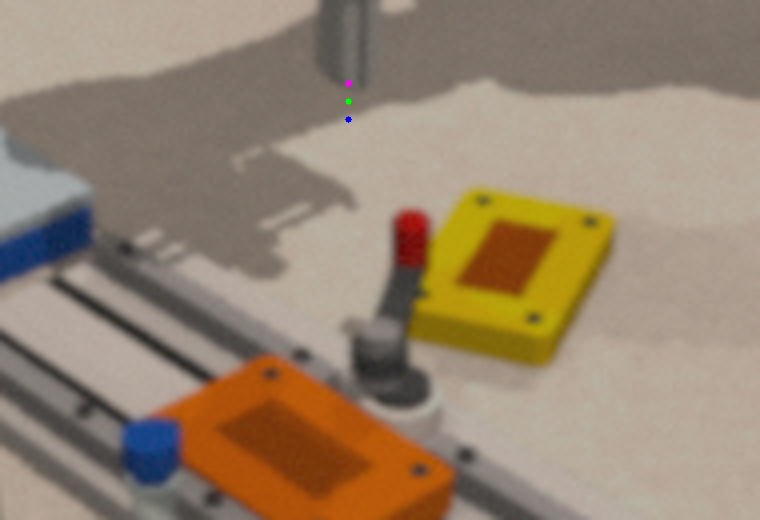

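Emit:
{"op": "carry_out", "data": {
  "steps": [
    {"offset":[0,0,-2.5],"rot":[0,0,0]},
    {"offset":[0,0,-2.5],"rot":[0,0,0]},
    {"offset":[0,0,-1.4],"rot":[0,0,0]},
    {"offset":[0,0,0],"rot":[0,0,0]},
    {"offset":[-0.3,0.7,0],"rot":[0,0,0]},
    {"offset":[-0.3,0.7,0],"rot":[0,0,0]},
    {"offset":[0,0,0],"rot":[0,0,0]}
  ]
}}

```text
time_s: 11.55
position: [0.5056, -0.0669, 0.0521]
tool_rot: [1.938, 2.47, -0.003]
contact_force: [-0.2, 0.7, 0.4]
finger_gap: 0.004
```

Run:
```python
from h import *
p,s=st()
f=imaging.grab_frame("scene")
x0,y0,k=250,180,4
im=cv2.resize(f["image"][y0:y0+130,x0:x0+190],None,fx=k,fy=k,interpolation=cv2.INTER_CUBIC)
cv2.imwrite("pics/s12.png",im)
```

```text
t 11.55 pos [ 0.5056 -0.0669  0.0521] track [-0.1283 -0.0836] toolx deg -0.26389458219955486 tilt [ 0.0001 -0.0025 -1.    ] F [-0.2077  0.7317  0.3704] Ftrack [-0.0242  0.7603] gap 0.004369225670950451
```

View pics/s12.png

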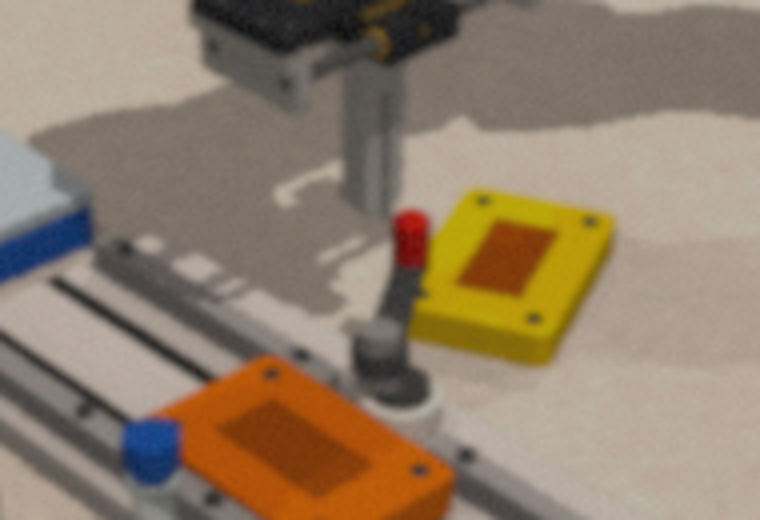

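Run:
```python
from h import *
p=np.load("track.npy")
f=imaging.grab_frame("scene")
for z in (.055,.06,.065,.07,.075,.08,.086,.09): print(z,(proj(f,[*P(p,(-.1283,-.0755)),z])-[250,180])*4, (proj(f,[*P(p,(-.1265,-.054)),z])-[250,180])*4)
```

```text
0.055 [380.02939978 247.94557865] [408.08900175 266.26611092]
0.06 [380.20544454 239.45538373] [408.33302337 257.71325905]
0.065 [380.38230654 230.92577537] [408.57819192 249.12020781]
0.07 [380.55999148 222.35647847] [408.82451551 240.48667314]
0.075 [380.73850512 213.74721539] [409.07200231 231.81236827]
0.08 [380.91785328 205.09770588] [409.32066059 223.09700372]
0.086 [381.13418089 194.66477068] [409.62060861 212.58395584]
0.09 [381.27907665 187.67681337] [409.821525  205.5419239]
```

Emit:
{"op": "carry_out", "data": {
  "steps": [
    {"offset":[-0.3,0.6,-0.3],"rot":[0,0,0]},
    {"offset":[-0.35,0.7,0],"rot":[0,0,0]},
    {"offset":[-0.35,0.7,0],"rot":[0,0,0]},
    {"offset":[-0.35,0.7,0],"rot":[0,0,0]},
    {"offset":[-0.3,0.6,0],"rot":[0,0,0]},
    {"offset":[0,0,0],"rot":[0,0,0]}
  ]
}}

```text
time_s: 12.15
position: [0.488, -0.0328, 0.0507]
tool_rot: [1.938, 2.467, -0.001]
contact_force: [0.3, -1.2, 0.1]
finger_gap: 0.006
```

```bash
cat >> h.py <<'E'
def knob(f):
    p=np.load("track.npy")
    hsv=cv2.cvtColor(f["image"],cv2.COLOR_BGR2HSV)
    m=(((hsv[...,0]<6)|(hsv[...,0]>174))&(hsv[...,1]>150)&(hsv[...,2]>70)).astype(np.uint8)
    n,l,st_,c=cv2.connectedComponentsWithStats(m)
    for i in range(1,n):
        if st_[i,4]>25: print("red",st_[i],c[i],inv(p,ray(f,c[i],.086)),inv(p,ray(f,c[i],.070)))
    for r in nets.pinpoint(f,"lever_knob")[:2]:
        X=w(f,r["centre"]);k=inv(p,X);d=k-np.array([-.06275,-.01]);print("knob",round(r["conf"],2),k,X[2],"r",np.hypot(*d),"ang",1.1-np.arctan2(-d[1],-d[0]))
E
python3 - <<'E'
from h import *
p,s=st()
f=imaging.grab_frame("scene");knob(f)
x0,y0,k=250,180,4
im=cv2.resize(f["image"][y0:y0+130,x0:x0+190],None,fx=k,fy=k,interpolation=cv2.INTER_CUBIC)
cv2.imwrite("pics/s13.png",im)
g=imaging.grab_frame("top");knob(g);cv2.imwrite("pics/t13.png",g["image"])
E
```

```text
t 12.15 pos [ 0.488  -0.0328  0.0507] track [-0.1371 -0.0463] toolx deg -0.33389442635130706 tilt [ 0.0032 -0.0032 -1.    ] F [ 0.2856 -1.1648  0.142 ] Ftrack [-0.0051 -1.1993] gap 0.006202345721230566
red [232  75  10   7  37] [236.5405  77.7838] [-0.5601 -1.0387] [-0.5907 -1.0834]
red [250  82  11   7  40] [254.675  84.925] [-0.557  -0.9329] [-0.5875 -0.9748]
red [362 235   9  16 109] [366.2844 242.5688] [-0.1213 -0.0119] [-0.1401 -0.029 ]
knob 0.6 [-0.1346 -0.03  ] 0.08880552374385017 r 0.07461315411931974 ang 0.8281071506459086
knob 0.65 [-0.062  -0.0124] 0.04573133291108994 r 0.0024703592625519963 ang -0.7796682587790325
```

View pics/s13.png

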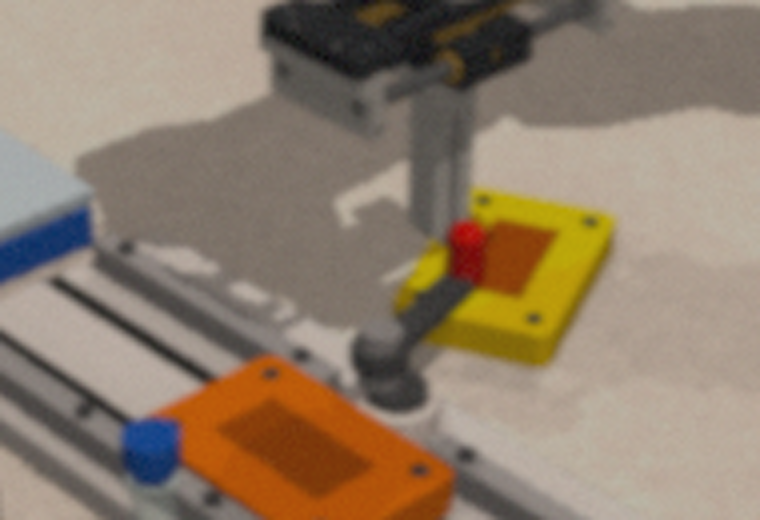

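The knob has moved (now at 467,240 in s13) with about 1.2 N drag, angle about 0.85. I'll continue in small steps and watch the force.

Emit:
{"op": "carry_out", "data": {
  "steps": [
    {"offset":[-0.25,0.5,0],"rot":[0,0,0]},
    {"offset":[-0.2,0.45,0],"rot":[0,0,0]},
    {"offset":[-0.1,0.3,0],"rot":[0,0,0]},
    {"offset":[0,0,0],"rot":[0,0,0]}
  ]
}}

```text
time_s: 12.68
position: [0.4833, -0.0218, 0.0508]
tool_rot: [1.941, 2.463, -0.001]
contact_force: [-0.2, -1.6, 0.5]
finger_gap: 0.005
```

Run:
```python
from h import *
p,s=st()
f=imaging.grab_frame("scene");knob(f);g=imaging.grab_frame("top");knob(g);cv2.imwrite("pics/t14.png",g["image"])
p,s=st()
```

```text
t 12.6833 pos [ 0.4833 -0.0218  0.0508] track [-0.139  -0.0345] toolx deg -0.5040636956264848 tilt [ 0.0041 -0.0043 -1.    ] F [-0.1573 -1.5739  0.4926] Ftrack [-0.5339 -1.4889] gap 0.005437575523213933
red [232  74  10   8  36] [236.1389  77.5   ] [-0.5611 -1.0423] [-0.5917 -1.0871]
red [250  82  11   7  42] [254.9286  85.119 ] [-0.5563 -0.9307] [-0.5868 -0.9725]
red [367 237  10  16 115] [371.7304 244.2696] [-0.1245 -0.0007] [-0.1433 -0.0175]
knob 0.62 [-0.1385 -0.0147] 0.08823794102884974 r 0.0758816200788924 ang 1.0374924795039462
t 12.8833 pos [ 0.4838 -0.0222  0.0509] track [-0.1387 -0.0349] toolx deg -0.5134042659114044 tilt [ 0.0045 -0.0042 -1.    ] F [ 0.8014  0.7562 -0.6397] Ftrack [0.9608 0.5395] gap 0.00208979632689263
```

View pics/t14.png

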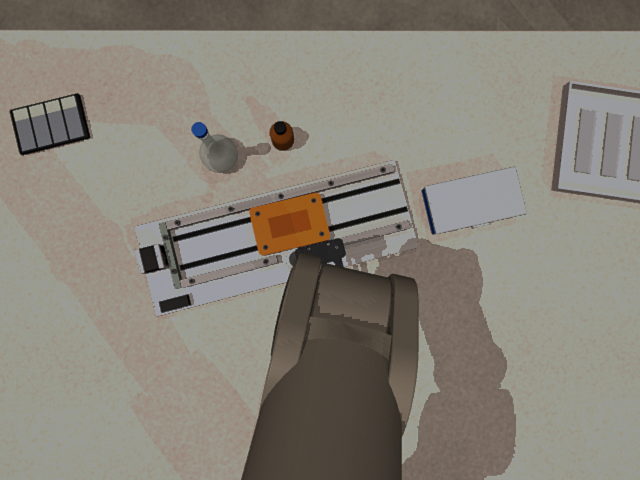

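Emit:
{"op": "carry_out", "data": {
  "steps": [
    {"offset":[-0.1,0.2,0],"rot":[0,0,0]},
    {"offset":[-0.05,0.15,0],"rot":[0,0,0]}
  ]
}}

```text
time_s: 13.05
position: [0.4825, -0.0191, 0.051]
tool_rot: [1.942, 2.461, -0.001]
contact_force: [0.6, -2.1, -0.2]
finger_gap: 0.002
```

Run:
```python
from h import *
p,s=st()
f=imaging.grab_frame("scene");p,s=st();knob(f)
```

```text
t 13.05 pos [ 0.4825 -0.0191  0.051 ] track [-0.1392 -0.0317] toolx deg -0.562083222859556 tilt [ 0.0049 -0.0047 -1.    ] F [ 0.5673 -2.0834 -0.1775] Ftrack [ 0.0457 -2.1587] gap 0.002338074766653347
t 13.1 pos [ 0.4823 -0.0189  0.0509] track [-0.1393 -0.0314] toolx deg -0.5488137574991185 tilt [ 0.0046 -0.0046 -1.    ] F [-0.1781 -1.985   0.3716] Ftrack [-0.6537 -1.8828] gap 0.004574209361959557
red [232  74  10   8  39] [236.359   77.5897] [-0.561  -1.0409] [-0.5916 -1.0857]
red [250  82  11   7  42] [254.9762  85.1667] [-0.5561 -0.9302] [-0.5866 -0.972 ]
red [369 237   9  17 116] [372.6466 244.5862] [-0.1249  0.0012] [-0.1438 -0.0155]
knob 0.7 [-0.1379 -0.0119] 0.08849660004188951 r 0.07520807538060792 ang 1.0744155755044187
```

Emit:
{"op": "carry_out", "data": {
  "steps": [
    {"offset":[-0.05,0.2,0],"rot":[0,0,0]},
    {"offset":[0,0.1,0],"rot":[0,0,0]}
  ]
}}

```text
time_s: 13.32
position: [0.4816, -0.0162, 0.0509]
tool_rot: [1.942, 2.461, -0.002]
contact_force: [-1.5, -2.7, 0.0]
finger_gap: 0.005
```

Run:
```python
from h import *
p,s=st()
f=imaging.grab_frame("scene");p,s=st();knob(f)
```

```text
t 13.3167 pos [ 0.4816 -0.0162  0.0509] track [-0.1394 -0.0286] toolx deg -0.5682377564850896 tilt [ 0.0043 -0.0048 -1.    ] F [-1.4681 -2.708   0.0175] Ftrack [-2.0804 -2.2717] gap 0.005086091537966251
t 13.3667 pos [ 0.4815 -0.0161  0.0509] track [-0.1394 -0.0285] toolx deg -0.5591599651282024 tilt [ 0.0042 -0.0048 -1.    ] F [-0.9019 -2.0252  0.4603] Ftrack [-1.3657 -1.7463] gap 0.0021821487904407316
red [232  75  10   7  37] [236.4324  77.7297] [-0.5602 -1.0394] [-0.5908 -1.0841]
red [250  82  10   7  40] [254.625  84.9  ] [-0.557  -0.9332] [-0.5875 -0.9751]
red [369 238  10  16 120] [373.6   245.425] [-0.1241  0.0044] [-0.1429 -0.0122]
knob 0.82 [-0.1349 -0.0113] 0.08796803080475775 r 0.07218420997275236 ang 1.0818102326906898
```

Emit:
{"op": "carry_out", "data": {
  "steps": [
    {"offset":[-0.05,0.2,0],"rot":[0,0,0]},
    {"offset":[0,0.1,0],"rot":[0,0,0]}
  ]
}}

```text
time_s: 13.58
position: [0.4808, -0.0132, 0.0508]
tool_rot: [1.942, 2.461, -0.002]
contact_force: [-1.0, -2.0, 0.6]
finger_gap: 0.004
```

Run:
```python
from h import *
p,s=st()
f=imaging.grab_frame("scene");p,s=st();knob(f); gauge(f,0)
```

```text
t 13.5833 pos [ 0.4808 -0.0132  0.0508] track [-0.1393 -0.0256] toolx deg -0.574249344002979 tilt [ 0.0039 -0.005  -1.    ] F [-1.0395 -2.0148  0.5841] Ftrack [-1.4966 -1.7029] gap 0.004447278614003208
t 13.6333 pos [ 0.4809 -0.0131  0.0508] track [-0.1393 -0.0255] toolx deg -0.5671731057224889 tilt [ 0.0039 -0.005  -1.    ] F [-1.1799 -2.1021  0.6063] Ftrack [-1.654  -1.7536] gap 0.008627593263218703
red [232  74  10   8  39] [236.4359  77.7179] [-0.5603 -1.0395] [-0.5909 -1.0842]
red [250  82  11   7  42] [255.0952  85.0476] [-0.5572 -0.9309] [-0.5877 -0.9727]
red [370 238  10  17 122] [374.6557 245.9918] [-0.1241  0.0071] [-0.1429 -0.0094]
knob 0.69 [-0.1371 -0.0066] 0.08860490874099418 r 0.07446320949554477 ang 1.1453457147683452
knob 0.65 [-0.0366 -0.3287] 0.0013801814265849944 r 0.31975898316832607 ang -0.5525268940547581
pin 0.92 [-0.2076 -0.0655] 0.003700234655724057
pin 0.78 [ 0.0007 -0.0065] 0.021060343737406177
mask 0.96 ext at z40 x -42.42082206000983 48.364073919251226 y -64.29190352160713 80.53461640729951
mask 0.62 ext at z40 x -257.0810542871951 -104.60687474400169 y -81.21209698990415 35.49835331189489
```

Emit:
{"op": "carry_out", "data": {
  "steps": [
    {"offset":[-0.05,0.2,0],"rot":[0,0,0]},
    {"offset":[0,0,0],"rot":[0,0,0]}
  ]
}}

```text
time_s: 13.95
position: [0.4805, -0.0114, 0.0508]
tool_rot: [1.942, 2.461, -0.002]
contact_force: [-0.3, -0.7, -0.3]
finger_gap: 0.004
```

Run:
```python
from h import *
p,s=st()
f=imaging.grab_frame("scene");p,s=st();knob(f)
f=imaging.grab_frame("scene");p,s=st();knob(f)
```

```text
t 13.95 pos [ 0.4805 -0.0114  0.0508] track [-0.1393 -0.0237] toolx deg -0.585574769227776 tilt [ 0.0041 -0.0051 -1.    ] F [-0.3329 -0.6626 -0.3074] Ftrack [-0.4835 -0.5622] gap 0.0038146683809271373
t 14.0 pos [ 0.4806 -0.0114  0.0509] track [-0.1392 -0.0237] toolx deg -0.5828951452276954 tilt [ 0.0043 -0.005  -1.    ] F [-1.0386 -2.0003 -0.1715] Ftrack [-1.4923 -1.6891] gap 0.005898060904939294
red [232  74  10   8  38] [236.4474  77.6053] [-0.5611 -1.0405] [-0.5917 -1.0853]
red [250  82  11   7  42] [255.1429  85.1429] [-0.5567 -0.93  ] [-0.5872 -0.9718]
red [371 239  10  17 116] [375.5259 246.1466] [-0.1249  0.0086] [-0.1438 -0.0079]
knob 0.7 [-0.1397 -0.0063] 0.09144605399534753 r 0.07703590162567303 ang 1.148272826919654
knob 0.43 [-0.0372 -0.3279] -0.0020678087810123836 r 0.31890564505948304 ang -0.5508901524922933
t 14.1 pos [ 0.4806 -0.0114  0.0509] track [-0.1391 -0.0237] toolx deg -0.5802572438028619 tilt [ 0.0043 -0.0049 -1.    ] F [-1.4748 -1.1831  0.5648] Ftrack [-1.7175 -0.7906] gap 0.007316031159213728
red [232  75  10   7  34] [236.5294  77.6765] [-0.5608 -1.0397] [-0.5915 -1.0844]
red [250  82  11   7  40] [254.9    85.075] [-0.5566 -0.9311] [-0.5871 -0.9729]
red [371 238  10  18 118] [375.5932 246.0763] [-0.1252  0.0085] [-0.144 -0.008]
knob 0.88 [-0.141 -0.005] 0.09063124525302031 r 0.07839620654636327 ang 1.1633654640765876
```

Emit:
{"op": "carry_out", "data": {
  "steps": [
    {"offset":[0,0.2,0],"rot":[0,0,0]},
    {"offset":[-0.02,0.1,0],"rot":[0,0,0]}
  ]
}}

```text
time_s: 14.32
position: [0.48, -0.0094, 0.0508]
tool_rot: [1.943, 2.46, -0.004]
contact_force: [-0.5, -6.1, 0.3]
finger_gap: 0.006
```

```bash
cat >> h.py <<'E'
def favg(n=6):
    p=np.load("track.npy");L=[]
    for i in range(n):
        s=env.read_state();L.append([*inv([0,0,p[2]],s["contact_force"]),*inv(p,s["position"])]); f=imaging.grab_frame("scene")
    L=np.array(L);print("Ft first",L[0],"mean",L.mean(0),"t",s["time_s"]);return f
E
python3 - <<'E'
from h import *
f=favg();knob(f)
E
```

```text
Ft first [-1.99657839 -5.78780418 -0.13917936 -0.02162145] mean [-2.79799315 -5.03611282 -0.13918521 -0.02160454] t 14.5667
red [232  75  10   7  38] [236.65789474  77.76315789] [-0.56057644 -1.0385754 ] [-0.59117766 -1.08327743]
red [250  82  11   7  40] [255.1    85.025] [-0.55736097 -0.93110014] [-0.58787567 -0.97291046]
red [372 239   9  17 113] [376.05309735 246.67256637] [-0.12425859  0.01053286] [-0.14312033 -0.00594208]
knob 0.77 [-0.14002654 -0.00473576] 0.08964944026236792 r 0.07745563476432157 ang 1.1680170074496188
```

The force rose to about 5 N: the drag plus roughly 3 N of pinch, so the roller bears on the gauge well below the forcing limit. I'll back off without touching the knob and return behind the gauge.

Emit:
{"op": "carry_out", "data": {
  "steps": [
    {"offset":[0.2,-0.8,0],"rot":[0,0,0]},
    {"offset":[0.4,-1.6,0],"rot":[0,0,0]},
    {"offset":[0.4,-1.6,0.5],"rot":[0,0,0]},
    {"offset":[0,0,3],"rot":[0,0,0]},
    {"offset":[0,0,2.5],"rot":[0.2,0.2,0.5]},
    {"offset":[2.5,-0.1,0],"rot":[0,0,0]},
    {"offset":[3.5,-0.1,0],"rot":[0,0,0]},
    {"offset":[3.5,-0.1,0],"rot":[0,0,0]},
    {"offset":[3,-0.1,0],"rot":[0,0,0]},
    {"offset":[0,0,0],"rot":[0,0,0]},
    {"offset":[0,0,0],"rot":[0,0,0]}
  ]
}}

```text
time_s: 15.58
position: [0.6237, -0.0573, 0.1156]
tool_rot: [1.932, 2.474, 0.01]
contact_force: [-0.3, 0.4, -0.3]
finger_gap: 0.006
```

Run:
```python
from h import *
p,s=st()
f=imaging.grab_frame("top"); cv2.imwrite("pics/t20.png",f["image"]); gauge(f,0);knob(f)
f=imaging.grab_frame("scene"); gauge(f,0);knob(f);cv2.imwrite("pics/s20.png",f["image"])
print(P(p,(-.001,-.09))-s["position"][:2])
```

```text
t 15.5833 pos [ 0.6237 -0.0573  0.1156] track [-0.0115 -0.1029] toolx deg 0.015201854756725197 tilt [ 0.0061  0.003  -1.    ] F [-0.2774  0.4371 -0.348 ] Ftrack [-0.1633  0.4913] gap 0.006281216908534072
pin 0.6 [0.0003 0.    ] 0.019776534124084325
mask 0.9 ext at z40 x -43.52360925620609 44.57543884832488 y -39.2179561973387 63.43390527948535
mask 0.36 ext at z40 x -85.51926536413485 1.7058650931406212 y -410.94930919836924 -319.278912637012
pin 0.98 [-0.0004 -0.0009] 0.01862351686992952
pin 0.73 [-0.2061 -0.0635] 0.002217554029500323
mask 0.83 ext at z40 x -42.34468288592105 48.157477542274655 y -65.83530970016479 80.83591938037792
mask 0.58 ext at z40 x -257.06848928881215 -107.24372540949969 y -101.41634399921989 34.20563114693672
red [232  75  10   7  38] [236.6579  77.7632] [-0.5606 -1.0386] [-0.5912 -1.0833]
red [250  82   9   7  35] [253.9714  84.7429] [-0.5565 -0.9361] [-0.587 -0.978]
red [371 239   9  17 112] [375.2679 246.4018] [-0.1239  0.0089] [-0.1427 -0.0076]
knob 0.89 [-0.1374 -0.005 ] 0.08664016819759522 r 0.07481042751715442 ang 1.166905386218454
knob 0.3 [ 0.1597 -0.0267] -0.00018672967714995553 r 0.22306118455191437 ang -1.966577569377792
[0.007  0.0151]
```

View pics/t20.png

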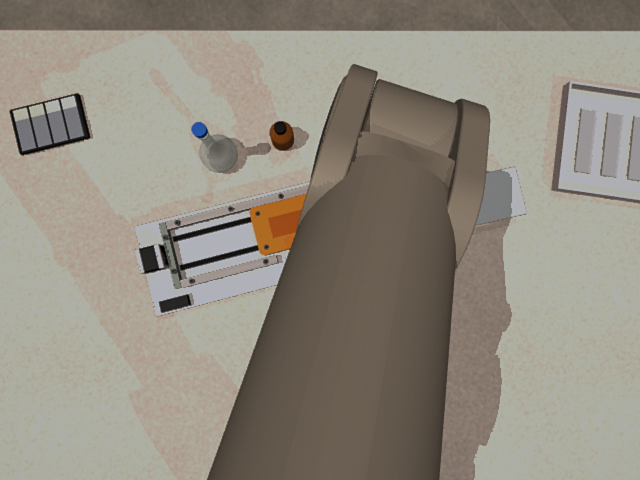

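View pics/s20.png

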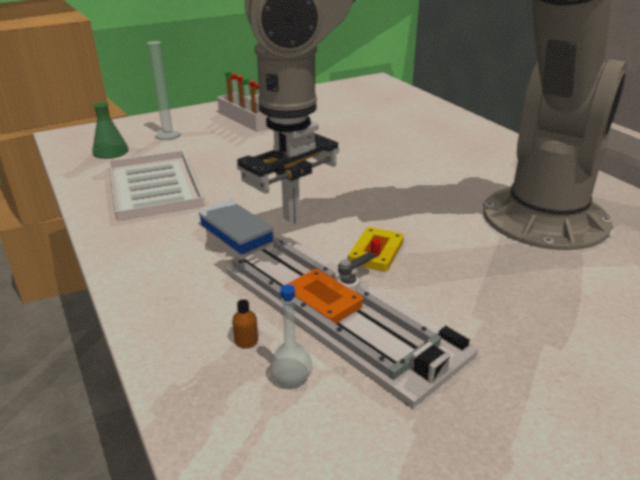

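The scene view shows the lever now roughly square to the track with the knob at (375,246). It sprang back only about 1 mm, and the gauge is still flat beside the roller. Now I'll lower behind the gauge.

Emit:
{"op": "carry_out", "data": {
  "steps": [
    {"offset":[0.9,0.9,-2.5],"rot":[0,0,0]},
    {"offset":[0,0,-3],"rot":[0,0,0]},
    {"offset":[0,0,-2.5],"rot":[0,0,0]},
    {"offset":[0,0,-1.5],"rot":[0,0,0]},
    {"offset":[0,0,0],"rot":[0,0,0]}
  ]
}}

```text
time_s: 16.4
position: [0.6322, -0.0457, 0.0207]
tool_rot: [1.928, 2.473, 0.02]
contact_force: [-0.9, 0.0, 0.1]
finger_gap: 0.005
```

Run:
```python
from h import *
p,s=st()
```

```text
t 16.4 pos [ 0.6322 -0.0457  0.0207] track [-0.0004 -0.0937] toolx deg 0.10300143769838144 tilt [ 0.0121  0.0065 -0.9999] F [-0.8794  0.0139  0.0699] Ftrack [-0.8498  0.2266] gap 0.004950127977387086
```

Emit:
{"op": "carry_out", "data": {
  "steps": [
    {"offset":[0,0,-0.7],"rot":[-0.3,0.6,0]},
    {"offset":[-0.1,0.4,0],"rot":[0,0,0]},
    {"offset":[-0.22,0.87,0],"rot":[0,0,0]},
    {"offset":[-0.22,0.87,0],"rot":[0,0,0]},
    {"offset":[-0.22,0.87,0],"rot":[0,0,0]},
    {"offset":[-0.22,0.87,0],"rot":[0,0,0]}
  ]
}}

```text
time_s: 16.9
position: [0.6232, -0.009, 0.0172]
tool_rot: [1.933, 2.469, 0.0]
contact_force: [2.1, -9.9, -5.0]
finger_gap: 0.01
```

Run:
```python
from h import *
p,s=st()
f=imaging.grab_frame("scene"); gauge(f,0); knob(f);p,s=st()
im=cv2.resize(f["image"][220:400,230:480],None,fx=3,fy=3,interpolation=cv2.INTER_CUBIC);cv2.imwrite("pics/s21.png",im)
```

```text
t 16.9 pos [ 0.6232 -0.009   0.0172] track [-0.0002 -0.0559] toolx deg -0.13704050543675805 tilt [ 0.0052 -0.0037 -1.    ] F [ 2.1172 -9.9359 -5.0299] Ftrack [ -0.353  -10.1528] gap 0.009501399090893654
pin 0.92 [0.0011 0.0183] 0.02173437722405278
pin 0.9 [-0.2065 -0.0626] -0.0004846324363196601
mask 0.94 ext at z40 x -257.0810542871951 -104.44561405970667 y -102.8281018632537 34.57769965454259
mask 0.9 ext at z40 x -42.03226316161842 47.454781699265126 y -47.13095506177236 96.37696785616195
red [232  75  10   7  37] [236.4865  77.7027] [-0.5606 -1.0395] [-0.5912 -1.0843]
red [250  82  12   7  43] [255.3721  85.1163] [-0.5574 -0.9297] [-0.5879 -0.9715]
red [371 239   9  16 114] [375.2193 246.3596] [-0.1239  0.0087] [-0.1428 -0.0078]
knob 0.87 [-0.1393 -0.0078] 0.08924720122501927 r 0.07658036216914407 ang 1.1288846805208734
t 17.1 pos [ 0.6232 -0.0072  0.0172] track [ 0.0003 -0.0542] toolx deg -0.039640972282228404 tilt [ 0.0048 -0.0014 -1.    ] F [-0.0906  0.6706 -0.103 ] Ftrack [0.0746 0.6726] gap 0.005516618200326386
```

View pics/s21.png

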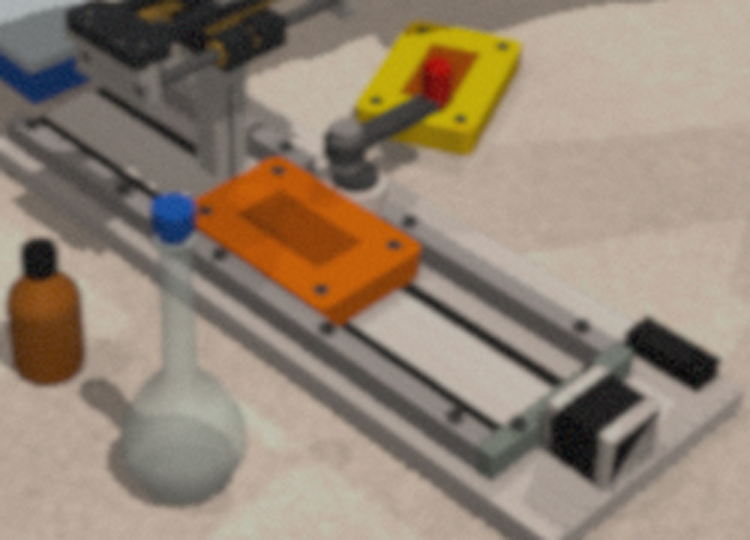

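Emit:
{"op": "carry_out", "data": {
  "steps": [
    {"offset":[-0.22,0.87,-0.2],"rot":[0,0,0]},
    {"offset":[-0.22,0.87,0],"rot":[0,0,0]},
    {"offset":[-0.22,0.87,0],"rot":[0,0,0]},
    {"offset":[-0.22,0.87,0],"rot":[0,0,0]},
    {"offset":[-0.22,0.87,0],"rot":[0,0,0]},
    {"offset":[-0.22,0.87,0],"rot":[0,0,0]},
    {"offset":[-0.22,0.87,0],"rot":[0,0,0]},
    {"offset":[-0.22,0.87,0],"rot":[0,0,0]}
  ]
}}

```text
time_s: 17.77
position: [0.6066, 0.0596, 0.0189]
tool_rot: [1.935, 2.457, 0.003]
contact_force: [0.7, -2.9, -1.4]
finger_gap: 0.007
```

Run:
```python
from h import *
p,s=st()
f=imaging.grab_frame("scene"); gauge(f,0); knob(f);p,s=st()
im=cv2.resize(f["image"][220:400,230:480],None,fx=3,fy=3,interpolation=cv2.INTER_CUBIC);cv2.imwrite("pics/s22.png",im)
```

```text
t 17.7667 pos [0.6066 0.0596 0.0189] track [0.0003 0.0146] toolx deg -0.4673341001394249 tilt [ 0.0121 -0.0072 -0.9999] F [ 0.7392 -2.9472 -1.3718] Ftrack [ 0.0031 -3.0385] gap 0.0069999145079512005
pin 0.62 [0.0011 0.0841] 0.019901127869617945
pin 0.55 [-0.2102 -0.0618] -0.0005283670430685277
mask 0.71 ext at z40 x -255.55072477059937 -106.03129023812458 y -78.32052084815302 35.49835331189489
mask 0.68 ext at z40 x -42.926817951044114 50.15840982872348 y 21.87547297689821 165.62917727954294
red [232  75  10   7  36] [236.2778  77.6111] [-0.5607 -1.0409] [-0.5913 -1.0857]
red [250  82  11   7  44] [254.7273  85.0909] [-0.556  -0.9314] [-0.5865 -0.9732]
red [371 239   9  16 106] [375.0189 246.6981] [-0.1228  0.0093] [-0.1416 -0.0072]
knob 0.63 [-0.1353 -0.0073] 0.090766368470574 r 0.0726102774267194 ang 1.1374774042586524
t 17.9667 pos [0.6068 0.0593 0.0188] track [0.0004 0.0143] toolx deg -0.4125213948014732 tilt [ 0.012  -0.007  -0.9999] F [-0.2737 -0.0598  1.1866] Ftrack [-0.28    0.0083] gap 0.0030363856719815533
```

View pics/s22.png

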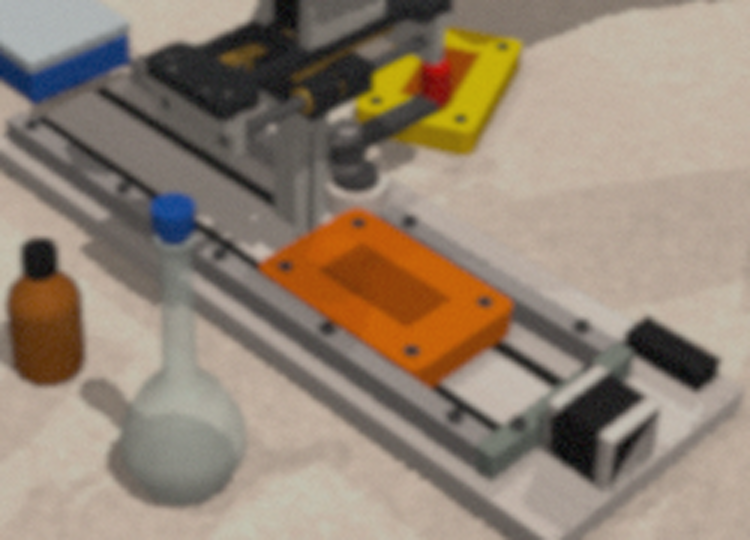

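Roller cleared: the force has dropped, the knob is unmoved at (375,246), and the gauge is at y ≈ 85 mm. Now the last 5 cm, with the tip lowered slightly.

Emit:
{"op": "carry_out", "data": {
  "steps": [
    {"offset":[0,0,-0.4],"rot":[-0.4,0.6,0.4]},
    {"offset":[-0.24,0.92,0],"rot":[0,0,0]},
    {"offset":[-0.24,0.92,0],"rot":[0,0,0]},
    {"offset":[-0.24,0.92,0],"rot":[0,0,0]},
    {"offset":[-0.24,0.92,0],"rot":[0,0,0]},
    {"offset":[-0.18,0.7,0],"rot":[0,0,0]},
    {"offset":[0,0,0],"rot":[0,0,0]}
  ]
}}

```text
time_s: 18.55
position: [0.5957, 0.1039, 0.0149]
tool_rot: [1.93, 2.463, -0.019]
contact_force: [0.7, -2.2, 1.6]
finger_gap: 0.006
```

Run:
```python
from h import *
p,s=st()
f=imaging.grab_frame("scene"); gauge(f,0); knob(f);p,s=st()
im=cv2.resize(f["image"][220:400,230:480],None,fx=3,fy=3,interpolation=cv2.INTER_CUBIC);cv2.imwrite("pics/s23.png",im)
```

```text
t 18.55 pos [0.5957 0.1039 0.0149] track [0.0004 0.0603] toolx deg -0.1754414115410583 tilt [ 0.0023 -0.0169 -0.9999] F [ 0.7128 -2.1969  1.6174] Ftrack [ 0.1594 -2.3041] gap 0.005527919320730317
pin 0.8 [-0.2107 -0.0632] 0.00021850416463105765
pin 0.67 [0.0021 0.1314] 0.019508381875606197
mask 0.91 ext at z40 x -257.06848928881215 -111.79891806549567 y -38.067226228959306 35.49835331189489
mask 0.57 ext at z40 x -41.89385425265395 46.718628732197736 y 70.44271348416571 209.28681131143895
red [232  74  10   8  38] [236.4474  77.5789] [-0.5613 -1.0408] [-0.5919 -1.0856]
red [250  82  11   7  44] [254.8636  85.0227] [-0.5568 -0.9317] [-0.5873 -0.9735]
red [371 246   9   7  36] [374.6667 248.7222] [-0.1172  0.0136] [-0.1358 -0.0028]
knob 0.56 [-0.1426 -0.0099] 0.09040975410098606 r 0.07981164440157167 ang 1.1018789078218318
t 18.75 pos [0.596  0.1019 0.015 ] track [0.0003 0.0582] toolx deg -0.2783207017942573 tilt [ 0.0024 -0.0172 -0.9998] F [ 0.0188  0.0664 -0.1941] Ftrack [0.0343 0.0598] gap 0.0022933180574029326
```

View pics/s23.png

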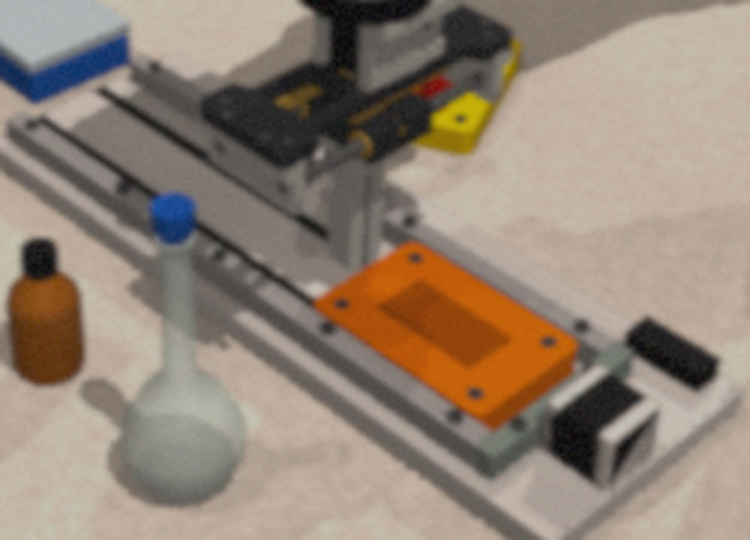

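The gauge is about 8–9 mm short of the stop and flat. One more small push.

Emit:
{"op": "carry_out", "data": {
  "steps": [
    {"offset":[-0.12,0.5,0],"rot":[-0.6,0,0]},
    {"offset":[-0.1,0.4,0],"rot":[0,0,0]},
    {"offset":[0,0.1,0],"rot":[0,0,0]}
  ]
}}

```text
time_s: 19.0
position: [0.5938, 0.1105, 0.0151]
tool_rot: [1.93, 2.453, -0.034]
contact_force: [-0.6, -6.0, 2.7]
finger_gap: 0.002
```

Run:
```python
from h import *
p,s=st()
f=imaging.grab_frame("scene"); gauge(f,0)
```

```text
t 19.0 pos [0.5938 0.1105 0.0151] track [0.0002 0.0671] toolx deg -0.4262334127553089 tilt [ 0.0023 -0.0298 -0.9996] F [-0.5669 -5.993   2.6539] Ftrack [-2.0019 -5.6771] gap 0.0019410418327997403
pin 0.85 [0.0028 0.1371] 0.021525911114495047
pin 0.66 [-0.2108 -0.0658] 0.0019501792168673086
mask 0.94 ext at z40 x -42.2683883859143 46.84312136981235 y 75.43950733094414 209.8021803982442
mask 0.68 ext at z40 x -184.6687872395525 -115.28663562262919 y -24.17302970847452 35.49835331189489
```

Emit:
{"op": "carry_out", "data": {
  "steps": [
    {"offset":[0.25,-1,0],"rot":[0.8,0,0]},
    {"offset":[0.25,-1,0.2],"rot":[0.8,0,0]},
    {"offset":[0,0,3],"rot":[0,0,0]},
    {"offset":[0,0,4],"rot":[0,0,0]},
    {"offset":[0,0,4],"rot":[0,0,0]},
    {"offset":[0,0,4],"rot":[0,0,0]},
    {"offset":[0.5,-3.5,1],"rot":[0,0,0]},
    {"offset":[0.5,-4,0],"rot":[0,0,0]},
    {"offset":[0.5,-4,0],"rot":[0,0,0]},
    {"offset":[0.5,-4,0],"rot":[0,0,0]},
    {"offset":[0.5,-4,0],"rot":[0,0,0]},
    {"offset":[0,0,0],"rot":[0,0,0]}
  ]
}}

```text
time_s: 20.15
position: [0.6222, -0.1062, 0.1855]
tool_rot: [-1.928, -2.48, -0.01]
contact_force: [-0.4, -0.8, 0.8]
finger_gap: 0.007
```

Run:
```python
from h import *
p,s=st()
for n in ("scene","top"):
    f=imaging.grab_frame(n); gauge(f,0); knob(f); cv2.imwrite(f"pics/e_{n}.png",f["image"])
    for t in ("flask","dropper_bottle","slide_box","roller"):
        for r in nets.pinpoint(f,t)[:1]: print(t,round(r["conf"],2),w(f,r["centre"]),inv(p,w(f,r["centre"])))
```

```text
t 20.15 pos [ 0.6222 -0.1062  0.1855] track [-0.0247 -0.15  ] toolx deg 0.2717146835853015 tilt [ 0.0035  0.0053 -1.    ] F [-0.4239 -0.7631  0.7765] Ftrack [-0.5962 -0.6377] gap 0.006840720496976119
pin 0.88 [-0.0001  0.1375] 0.021871260284386237
pin 0.67 [-0.2083 -0.064 ] 0.002238792955655812
mask 0.83 ext at z40 x -258.61132957381574 -106.03129023812458 y -101.41634399921989 35.49835331189489
mask 0.75 ext at z40 x -42.12795056085241 46.862575435339856 y 77.33975438519485 209.03223233426726
red [232  75  10   7  35] [236.5429  77.6857] [-0.5608 -1.0396] [-0.5914 -1.0843]
red [250  82   8   7  32] [253.4062  84.375 ] [-0.5575 -0.9405] [-0.5881 -0.9826]
red [370 239  10  17 122] [374.9426 246.2213] [-0.1239  0.008 ] [-0.1427 -0.0085]
knob 0.69 [-0.139  -0.0069] 0.08942610906255441 r 0.07634123596546788 ang 1.1405885399209685
flask 0.65 [0.7407 0.1701 0.0039] [0.1571 0.0893]
dropper_bottle 0.72 [0.6123 0.046  0.0044] [ 0.0026 -0.    ]
slide_box 0.84 [ 0.6539 -0.281   0.0029] [-0.0363 -0.3273]
roller 0.69 [0.5524 0.0354 0.0174] [-0.0581  0.0043]
pin 0.72 [0.0048 0.1402] 0.019212081199189938
mask 0.86 ext at z40 x -43.13299650520714 44.344931502221385 y 74.18693805614436 205.00097236738682
mask 0.67 ext at z40 x -196.366554041652 -148.57449403993368 y -43.81673361978007 -2.257341901395472
mask 0.6 ext at z40 x -152.3164011099704 64.29500294321578 y -159.63237397880607 268.75452831379897
red [308 297  11  12 104] [313.0962 303.0865] [-0.1401 -0.0071] [-0.1412 -0.0068]
knob 0.98 [-0.1435 -0.0061] 0.08652202971840602 r 0.08080725578536227 ang 1.148826782700612
flask 0.59 [0.7387 0.1735 0.0014] [0.1561 0.0931]
dropper_bottle 0.72 [ 0.7671  0.056  -0.0045] [ 0.1552 -0.0277]
slide_box 0.68 [0.5484 0.0282 0.0219] [-0.0638 -0.0017]
roller 0.48 [0.5496 0.0273 0.0236] [-0.0629 -0.0029]
```

View pics/e_top.png

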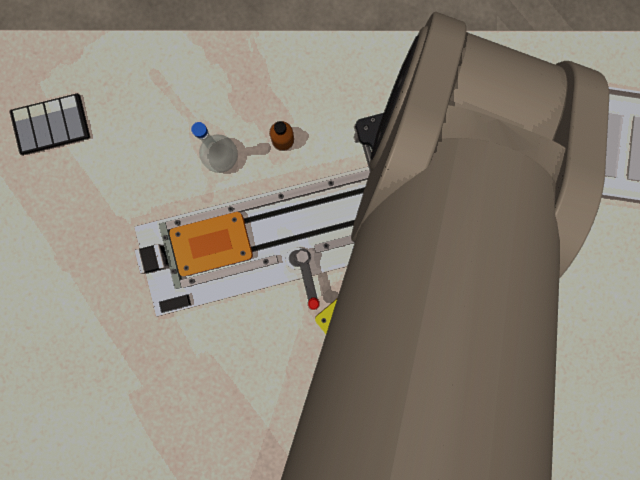

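View pics/e_scene.png

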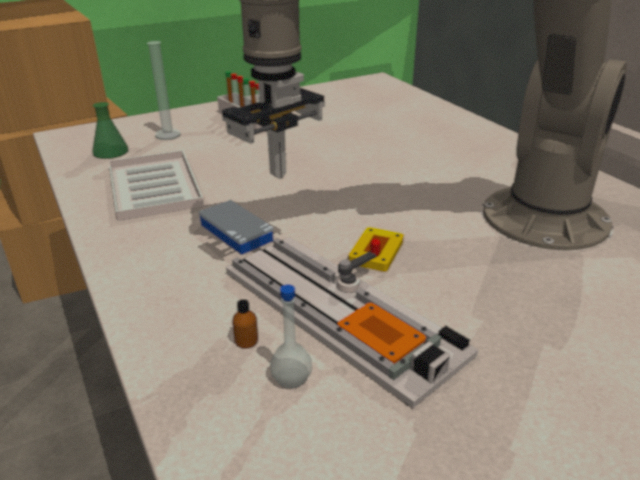

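The final views show the gauge against the end stop (top 210,243), the lever square to the track (knob 313,303) and the bystanders where they were. The arm is clear, so I'm handing in.

Run:
```python
from h import *
print(env.finish_job())
```

```text
the job is handed in; nothing more can be done
None
```

The roller is set to the gauge, the gauge has been pushed through to the end stop, and I've handed the job in. It took about 20 s of the 61 s allowed; no verdict was reported.

1. **Placing the gauge:** I slid it along to y ≈ -1 mm, beside the backed-off roller. Then I withdrew and pushed the lever knob in 2 to 3 mm steps.
2. **Setting the roller:** The force at the knob rose from about 2 N to 5–6 N, so the roller bore on the gauge below the 10 N forcing limit. When I released it, the knob sprang back about 1 mm.
3. **Pushing through:** The gauge came out of the roller against about 10 N at most, slightly over the stated 3 to 9 N. I pushed it flat up to the stop and lifted clear.

**Last checks:**
- **Gauge:** it lies flat at y ≈ 137–140 mm.
- **Lever:** its angle is between about 1.12 and 1.15 rad, and the accepted range is about 1.04 to 1.20. Before handing in, the knob was within about 1 mm of where it settled after release.
- **Bystanders:** the flask and slide box are at their starting positions, and so is the bottle in the top view. The scene camera's bottle detection and the top camera's slide-box detection each landed on the track instead; I took these as false reports, since the pictures show both undisturbed.

**What went wrong or disagreed:**
- **Tool height:** the reported tool height read about 15 mm lower than the fingertip seen in the picture. My first two pushes passed over the gauge without touching it, and I corrected for this by sight.
- **Roller position:** the networks' roller x was -58.1 mm in one view and -62.9 mm in the other. I relied on the lever angle and the force instead.

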